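# Clear the colour-packing station

### The job

Finish sorting this batch of pans: first gather the loose coloured pans from the bench onto the aluminium tray and the loose white blanks into the yellow tote. Then carry the full tray over and tip all the coloured pans together into the cardboard carton and stand the empty tray back on its blue mat; after that, carry the full tote over and tip all the white blanks together into the red reject hopper and stand the empty tote back on its green mat. Leave everything else on the bench where it is.

Things in the scene. Friction and masses are not known exactly. Their poses are not given: they have to be found in the camera images.
- tray_mat: thin blue mat, 200 x 190 mm, 2 mm thick, fixed: the tray's place. Origin at the centre of its underside
- tote_mat: thin green mat, 200 x 190 mm, 2 mm thick, fixed: the tote's place. Origin at the centre of its underside
- tray_handle (a point): black upright tab on the rear wall of the aluminium tray, 12 mm thick (along x), 56 mm wide (along y), from 25 to 68 mm above the tray's underside; the point is on the tray's centre line, 48 mm above its underside, 6 mm inside its rear face and 164 mm behind its mouth's edge. Axes of the tray: x towards the mouth, z up
- tray_origin (a point): centre of the underside of the aluminium sorter tray on the blue mat, 79 mm ahead of its handle point; same axes. 170 mm long (x), 160 mm wide (y), 200 g; floor 4 mm thick; walls 25 mm high at the sides (4 mm thick) and rear (8 mm); the +x end is an open mouth without a lip. Pans begin to slide on its smooth floor at about 13 to 20 degrees of tilt
- tote_handle (a point): black upright tab on the rear wall of the yellow tote, 12 mm thick (along x), 56 mm wide (along y), from 40 to 80 mm above the tote's underside; the point is on the tote's centre line, 60 mm above its underside, 6 mm inside its rear face and 134 mm behind its mouth's edge. Axes of the tote: x towards the mouth, z up
- tote_origin (a point): centre of the underside of the deep yellow plastic tote on the green mat, 64 mm ahead of its handle point; same axes. 140 mm long (x), 130 mm wide (y), 160 g; floor 4 mm thick; walls 40 mm high at the sides (4 mm thick) and rear (8 mm); the +x end is an open mouth without a lip. The floor is as smooth as the tray's
- carton_in (a point): open cardboard carton, fixed, 250 mm long (x), 210 mm wide (y), 90 mm high, walls and floor 5 mm, its flaps folded down outside (they reach 25 mm out); the point is the centre of its inner floor, 5 mm above the bench
- hopper_in (a point): red steel reject hopper, fixed: a square bin 150 mm wide (inner 140 mm) up to 55 mm above the bench, and above it a flared square mouth that widens to 240 mm at its rim, 121 mm above the bench; the point is the centre of its inner floor, 5 mm above the bench
- good1_center (a point): coloured pan (blue), on the tray at the start; an upright-sided round pan, 46 mm in diameter and 22 mm high, 25 g, hard smooth plastic; the point is its centre (11 mm above its underside), z along its own axis
- good2_center (a point): coloured pan (magenta), on the tray at the start; an upright-sided round pan, 46 mm in diameter and 22 mm high, 25 g, hard smooth plastic; the point is its centre (11 mm above its underside), z along its own axis
- good3_center (a point): coloured pan (violet), loose on the bench at the start, may be absent; an upright-sided round pan, 46 mm in diameter and 22 mm high, 25 g, hard smooth plastic; the point is its centre (11 mm above its underside), z along its own axis
- good4_center (a point): coloured pan (teal), loose on the bench at the start, may be absent; an upright-sided round pan, 46 mm in diameter and 22 mm high, 25 g, hard smooth plastic; the point is its centre (11 mm above its underside), z along its own axis
- good5_center (a point): coloured pan (plum red), loose on the bench at the start, may be absent; an upright-sided round pan, 46 mm in diameter and 22 mm high, 25 g, hard smooth plastic; the point is its centre (11 mm above its underside), z along its own axis
- blank1_center (a point): blank white pan, in the tote at the start; an upright-sided round pan, 46 mm in diameter and 22 mm high, 25 g, hard smooth plastic; the point is its centre (11 mm above its underside), z along its own axis
- blank2_center (a point): blank white pan, in the tote at the start; an upright-sided round pan, 46 mm in diameter and 22 mm high, 25 g, hard smooth plastic; the point is its centre (11 mm above its underside), z along its own axis
- blank3_center (a point): blank white pan, loose on the bench at the start, may be absent; an upright-sided round pan, 46 mm in diameter and 22 mm high, 25 g, hard smooth plastic; the point is its centre (11 mm above its underside), z along its own axis
- blank4_center (a point): blank white pan, loose on the bench at the start, may be absent; an upright-sided round pan, 46 mm in diameter and 22 mm high, 25 g, hard smooth plastic; the point is its centre (11 mm above its underside), z along its own axis
- tape_roll: brown roll of tape lying flat, 76 mm across, 24 mm high; not part of the job; origin at the centre of its underside
- spray: blue bottle, 52 mm across, 150 mm high; not part of the job; origin at the centre of its underside
- lid_stack: stack of pale blue lids with white edges, 56 mm across, 45 mm high; not part of the job; origin at the centre of its underside
- marker: black marker pen with a red cap, 135 x 13 x 13 mm, along its x; not part of the job; origin at the centre of its underside
- label_roll: upright roll of blank labels, 60 mm across, 50 mm high; not part of the job; origin at the centre of its underside
Things that resemble listed ones, but are neither listed nor needed, are in the scene too. There is more than one size of the part that bears good5_center; the job needs the smallest.

How it is judged (in metres and radians):
On the way, in this order (a step that is already met when the one before it is completed fails the run):
1. every coloured pan is on the tray and every white blank is in the tote (x of good1_center in the frame of tray_handle between -0.01 and 0.17 m and y of good1_center in the frame of tray_handle between -0.085 and 0.085 m and z of good1_center in the frame of tray_handle between -0.06 and 0.03 m and x of good2_center in the frame of tray_handle between -0.01 and 0.17 m and y of good2_center in the frame of tray_handle between -0.085 and 0.085 m and z of good2_center in the frame of tray_handle between -0.06 and 0.03 m and x of good3_center in the frame of tray_handle between -0.01 and 0.17 m and y of good3_center in the frame of tray_handle between -0.085 and 0.085 m and z of good3_center in the frame of tray_handle between -0.06 and 0.03 m and x of good4_center in the frame of tray_handle between -0.01 and 0.17 m and y of good4_center in the frame of tray_handle between -0.085 and 0.085 m and z of good4_center in the frame of tray_handle between -0.06 and 0.03 m and x of good5_center in the frame of tray_handle between -0.01 and 0.17 m and y of good5_center in the frame of tray_handle between -0.085 and 0.085 m and z of good5_center in the frame of tray_handle between -0.06 and 0.03 m and x of blank1_center in the frame of tote_handle between -0.01 and 0.14 m and y of blank1_center in the frame of tote_handle between -0.07 and 0.07 m and z of blank1_center in the frame of tote_handle between -0.07 and 0.03 m and x of blank2_center in the frame of tote_handle between -0.01 and 0.14 m and y of blank2_center in the frame of tote_handle between -0.07 and 0.07 m and z of blank2_center in the frame of tote_handle between -0.07 and 0.03 m and x of blank3_center in the frame of tote_handle between -0.01 and 0.14 m and y of blank3_center in the frame of tote_handle between -0.07 and 0.07 m and z of blank3_center in the frame of tote_handle between -0.07 and 0.03 m and x of blank4_center in the frame of tote_handle between -0.01 and 0.14 m and y of blank4_center in the frame of tote_handle between -0.07 and 0.07 m and z of blank4_center in the frame of tote_handle between -0.07 and 0.03 m), for 0.3 s.
2. the tray is lifted at least 4 cm with all the coloured pans on it (height (world z) of tray_handle above 0.09 m and x of good1_center in the frame of tray_handle between -0.01 and 0.17 m and y of good1_center in the frame of tray_handle between -0.085 and 0.085 m and z of good1_center in the frame of tray_handle between -0.06 and 0.03 m and x of good2_center in the frame of tray_handle between -0.01 and 0.17 m and y of good2_center in the frame of tray_handle between -0.085 and 0.085 m and z of good2_center in the frame of tray_handle between -0.06 and 0.03 m and x of good3_center in the frame of tray_handle between -0.01 and 0.17 m and y of good3_center in the frame of tray_handle between -0.085 and 0.085 m and z of good3_center in the frame of tray_handle between -0.06 and 0.03 m and x of good4_center in the frame of tray_handle between -0.01 and 0.17 m and y of good4_center in the frame of tray_handle between -0.085 and 0.085 m and z of good4_center in the frame of tray_handle between -0.06 and 0.03 m and x of good5_center in the frame of tray_handle between -0.01 and 0.17 m and y of good5_center in the frame of tray_handle between -0.085 and 0.085 m and z of good5_center in the frame of tray_handle between -0.06 and 0.03 m), for 0.2 s.
3. all the coloured pans are in the carton (x of good1_center in the frame of carton_in between -0.125 and 0.125 m and y of good1_center in the frame of carton_in between -0.105 and 0.105 m and z of good1_center in the frame of carton_in between -0.01 and 0.085 m and x of good2_center in the frame of carton_in between -0.125 and 0.125 m and y of good2_center in the frame of carton_in between -0.105 and 0.105 m and z of good2_center in the frame of carton_in between -0.01 and 0.085 m and x of good3_center in the frame of carton_in between -0.125 and 0.125 m and y of good3_center in the frame of carton_in between -0.105 and 0.105 m and z of good3_center in the frame of carton_in between -0.01 and 0.085 m and x of good4_center in the frame of carton_in between -0.125 and 0.125 m and y of good4_center in the frame of carton_in between -0.105 and 0.105 m and z of good4_center in the frame of carton_in between -0.01 and 0.085 m and x of good5_center in the frame of carton_in between -0.125 and 0.125 m and y of good5_center in the frame of carton_in between -0.105 and 0.105 m and z of good5_center in the frame of carton_in between -0.01 and 0.085 m), for 0.2 s.
4. the tray stands back on its blue mat (horizontal distance between tray_origin and tray_mat below 0.06 m and angle between tray_handle's own z axis and vertical below 0.1 rad and height (world z) of tray_handle below 0.065 m), for 0.2 s.
5. the tote is lifted at least 4 cm with all the white blanks in it (height (world z) of tote_handle above 0.102 m and x of blank1_center in the frame of tote_handle between -0.01 and 0.14 m and y of blank1_center in the frame of tote_handle between -0.07 and 0.07 m and z of blank1_center in the frame of tote_handle between -0.07 and 0.03 m and x of blank2_center in the frame of tote_handle between -0.01 and 0.14 m and y of blank2_center in the frame of tote_handle between -0.07 and 0.07 m and z of blank2_center in the frame of tote_handle between -0.07 and 0.03 m and x of blank3_center in the frame of tote_handle between -0.01 and 0.14 m and y of blank3_center in the frame of tote_handle between -0.07 and 0.07 m and z of blank3_center in the frame of tote_handle between -0.07 and 0.03 m and x of blank4_center in the frame of tote_handle between -0.01 and 0.14 m and y of blank4_center in the frame of tote_handle between -0.07 and 0.07 m and z of blank4_center in the frame of tote_handle between -0.07 and 0.03 m), for 0.2 s.
6. all the white blanks are in the hopper (x of blank1_center in the frame of hopper_in between -0.11 and 0.11 m and y of blank1_center in the frame of hopper_in between -0.11 and 0.11 m and z of blank1_center in the frame of hopper_in between -0.01 and 0.105 m and x of blank2_center in the frame of hopper_in between -0.11 and 0.11 m and y of blank2_center in the frame of hopper_in between -0.11 and 0.11 m and z of blank2_center in the frame of hopper_in between -0.01 and 0.105 m and x of blank3_center in the frame of hopper_in between -0.11 and 0.11 m and y of blank3_center in the frame of hopper_in between -0.11 and 0.11 m and z of blank3_center in the frame of hopper_in between -0.01 and 0.105 m and x of blank4_center in the frame of hopper_in between -0.11 and 0.11 m and y of blank4_center in the frame of hopper_in between -0.11 and 0.11 m and z of blank4_center in the frame of hopper_in between -0.01 and 0.105 m), for 0.2 s.
At the end, for the whole second after the job is handed in: All coloured pans lie inside the carton below its rim, all white blanks inside the hopper below its rim; tray and tote stand upright (within 0.1 rad) on their own mats, each centre within 6 cm of its mat's centre (all of step 3 and all of step 4 and all of step 6 and horizontal distance between tote_origin and tote_mat below 0.06 m and angle between tote_handle's own z axis and vertical below 0.1 rad and height (world z) of tote_handle below 0.077 m); the robot touches nothing.
It fails at once if the roll of tape is moved more than 5 cm (distance of tape_roll from where it was at the start of the episode above 0.05 m).
It fails at once if the blue spray bottle is moved more than 5 cm (distance of spray from where it was at the start of the episode above 0.05 m).
It fails at once if the stack of pale blue lids is moved more than 5 cm (distance of lid_stack from where it was at the start of the episode above 0.05 m).
It fails at once if the marker pen is moved more than 5 cm (distance of marker from where it was at the start of the episode above 0.05 m).
It fails at once if the roll of labels is moved more than 5 cm (distance of label_roll from where it was at the start of the episode above 0.05 m).
Of good3, good4, good5 only 2 to 3 are there at a start; the rules pass over those that are not, and their reading is None.
Of blank3, blank4 only 1 to 2 are there at a start; the rules pass over those that are not, and their reading is None.
At some moment in a run one of good3, good4, good5, blank3, blank4 may be knocked a few centimetres aside while the robot is not near it.
It also fails if it takes over 210 s, if anything falls off the work surface, if the arm or the gripper's body presses on something with over 40 N, if the wrist force passes 120 N, or if a joint passes its speed limit or range.

### The arm

A 7-joint arm with a two-finger parallel gripper is mounted at the origin on the work surface. World frame = base frame: x ahead of the robot, y to its left, z up, the work surface at z = 0. Lengths are in mm, angles in rad, forces in N, time in s.
With the tool pointing down it reaches from about 350 to 900 mm from the base axis. Payload 19.9 kg.
Tool frame: the origin (TCP) lies on the centre line of the jaws, within the pads' length; the fingertips stand manip.nose_length ahead of it and the grasp point (between the pads) lies 8 mm behind it (manip.nose_length is the distance from the TCP to the fingertips, in mm); z points along the fingers, y is the line along which they close (so a half turn about z gives the same grasp; the last joint's range is limited). The gripper opens to 85 mm and grips with 20 to 120 N. Pads are 22 mm wide; open, the fingers measure 114 mm over their backs; the gripper's body (76 mm by 85 mm) begins 54 mm behind the grasp point. The pads swing forward as they close: fully open they stand 13 mm farther back than shut.
Start: joints at [-1.288, 0.417, -0.01, 1.614, 0.005, 1.111, -0.053], TCP at [199.438, 592.306, 242.26] pointing down, gripper open.
Joint ranges: [-2.81, 2.81], [-0.39, 2.02], [-1.27, 1.25], [0.06, 2.57], [-1.19, 4.33], [0.19, 2], [-2.82, 2.82]. Speed limits (rad/s): [1.89, 1.89, 2.39, 2.39, 3.01, 3.01, 3.01].

### API

Orientations are given as a 3x3 rotation matrix whose columns are the frame's x, y, z axes.
In Python, from cell import monitor, cams, workorder, manip gives the robot as it stands.
- The arm moves only by the tool send_rows, never from a script. Its argument "increments" is a list of rows, each a list of 4 numbers: the shift along the tool's x, y, z in mm, then the turn about the tool's z in degrees. A call has 1 to 8 rows; each row is the pose to reach, as a shift and turn from the pose commanded when the call began, along the tool's axes at that moment; what a row does not reach only later rows make up. A row lasts 1/10 s, in which the tool goes at most 50 mm and 8.59 degrees, less where a joint would pass 70% of its speed; a pose out of reach is approached as far as the arm can. A call with a gripper value outside its range is refused whole. "hand" is the opening, from 0 (shut) to 1 (fully open), set as the call begins (left out, the last holds). The fingers move at their own pace and stop on an object; the grip force is fixed at half the most. Time passes only in rows, so rows that repeat a pose let the fingers close. It gives the time, the measured TCP pose, the force, the opening and the grip force at its end, in the units of the state.
- monitor.state(): the state, without advancing time (a new reading comes with each control period).
- cams.get_image(name): name is "scene" or "top"; returns (picture, depth): 384x512x3 uint8, blue, green, red; 384x512 float32, mm along the optical axis (not along the pixel's ray), 0 where there is no reading.
- cams.calibration(name): a dict with "fx", "fy", "cx", "cy" (pixels), "R" (3x3) and "t" (3): a world point X has camera coordinates R X + t. Camera axes: x right, y down, z forward; pixel columns grow to the right and rows downward; lengths in mm; the calibration is good to about 2 mm. A picture is of the moment at which its call begins. calibration takes no time and is no camera call.
- workorder.sign_off(): hands the job in; it is judged then, once.
The state is a dict: "time_s": time; "q": joint angles; "joint_vel": joint speeds; "joint_efforts": joint torques, N m; "ee_pos": TCP position; "ee_rot": TCP orientation; "force": force on the tool from outside, world axes, zero at the start; "moment": the same for the moment, N m; "finger_gap": opening from 0.0 (shut) to 1.0 (fully open); "gripper_force": force on a finger pad.
Only numpy, scipy, OpenCV 4.12 (cv2) and the standard library are available. Lean on these libraries where they do the work, as an engineer would, in place of code of your own. Each camera call takes 0.05 s, during which the arm holds its last target. There are 200 camera calls.

## Working session

There is one attempt and no reset: what is moved stays moved. The work goes in short steps, Python scripts to look and compute and a tool call to move; the robot and the scene stay as the last step left them, time stands still between calls to the robot, and variables do not carry over. Pictures are saved under pics/ and viewed, at most 14 in all, crops included, and the job is handed in when it is done.

Besides the shell and the picture viewer there is one more tool, called after ">>>" by a JSON object that holds its "fn" and its "kwargs". send_rows: Moves the arm, as the interface text tells. Its arguments: {"type":"object","properties":{"increments":{"type":"array","items":{"type":"array","items":{"type":"number"}}},"hand":{"type":"number"}},"required":["increments"]}

```bash
ls; mkdir -p pics; cat > h.py <<'E'
import numpy as np, cv2
from cell import monitor, cams, workorder, manip
def shot(n):
    im,d=cams.get_image(n); return np.array(im),np.array(d)
def world(n,u,v,z=None,d=None):
    c=cams.calibration(n);R=np.array(c['R']);t=np.array(c['t'])
    r=np.array([(u-c['cx'])/c['fx'],(v-c['cy'])/c['fy'],1.0])
    o=-R.T@t; w=R.T@r
    s=(z-o[2])/w[2] if z is not None else d
    return o+s*w
def pix(n,X):
    c=cams.calibration(n);p=np.array(c['R'])@X+np.array(c['t'])
    return c['fx']*p[0]/p[2]+c['cx'],c['fy']*p[1]/p[2]+c['cy']
def cloud(n,d):
    c=cams.calibration(n);R=np.array(c['R']);t=np.array(c['t'])
    v,u=np.mgrid[:d.shape[0],:d.shape[1]]
    P=np.stack([(u-c['cx'])/c['fx']*d,(v-c['cy'])/c['fy']*d,d],-1)
    return (P-t)@R
E
python3 - <<'E'
from h import *
for n in('scene','top'):
    im,d=shot(n); cv2.imwrite(f'pics/{n}0.png',cv2.resize(im,(800,600))); cv2.imwrite(f'{n}0raw.png',im); np.save(f'{n}0d.npy',d)
    c=cams.calibration(n); print(n,c)
s=monitor.state(); print(s); print(manip.nose_length)
E
```

```text
pics
scene {'fx': 469.64166479104483, 'fy': 469.64166479104483, 'cx': 255.4242253307107, 'cy': 189.44823190583196, 'R': array([[ 0.587005  ,  0.80956528, -0.00540226],
       [ 0.54227601, -0.39813438, -0.73988225],
       [-0.6011338 ,  0.43138506, -0.67271471]]), 't': array([-319.36951374, -215.83544911, 1967.06877946])}
top {'fx': 483.112263640326, 'fy': 483.112263640326, 'cx': 250.1896747399114, 'cy': 191.5226155922881, 'R': array([[-0.02873074, -0.99957194, -0.00552027],
       [-0.99239673,  0.02918485, -0.11956992],
       [ 0.11967985,  0.00204296, -0.99281044]]), 't': array([  18.23931752,  536.14054973, 1270.77006594])}
{'time_s': 0.1, 'q': array([-1.28750663,  0.41793857, -0.0102839 ,  1.61409249,  0.00470549,
        1.11071702, -0.05301952]), 'joint_vel': array([-0.00050743, -0.00180056,  0.00026889, -0.00245283,  0.00011938,
        0.00014046, -0.0006331 ]), 'joint_efforts': array([ 1.01059570e-03, -8.65827870e+01,  6.80610817e-01, -4.35644388e+01,
        1.92663807e-02,  4.90692677e-03, -3.10952885e-06]), 'ee_pos': array([199.36829407, 592.03565144, 241.71679202]), 'ee_rot': array([[-9.47709369e-01,  3.19134581e-01, -2.65330756e-04],
       [ 3.19134676e-01,  9.47708736e-01, -1.10064963e-03],
       [-9.97990818e-05, -1.12777221e-03, -9.99999359e-01]]), 'force': array([ 0.43550503, -0.57154576,  0.46462968]), 'moment': array([ 0.00319538,  0.08986477, -0.00999189]), 'gripper_force': 0.0, 'finger_gap': 0.9959863109704594}
11.0
```

View pics/top0.png

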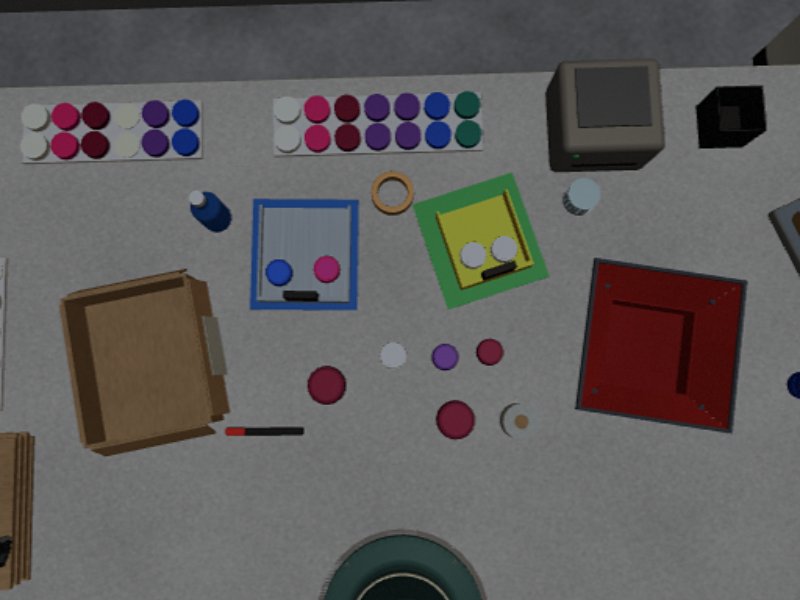

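View pics/scene0.png

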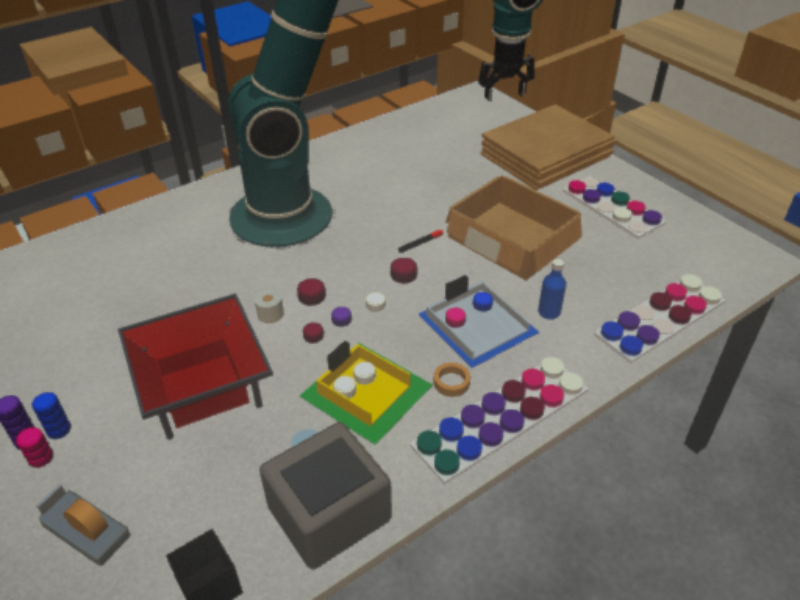

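The top view shows the tray at (304,255), the tote at (482,240), the carton at (145,360) and the hopper at (662,345).

Loose pans and lookalikes in the top view:
- **White blank:** (393,355).
- **Violet pan:** (445,357).
- **Plum red candidates:** (489,352) is small. (326,385) and (456,420) are large decoys.
- **Other white round thing:** (515,420) is the label roll.
- **Not loose:** the pans in the two rear racks.

I choose the plum pan at (489,352) and will check it in a crop.

```bash
python3 - <<'E'
from h import *
im=cv2.imread('top0raw.png'); d=np.load('top0d.npy'); P=cloud('top',d)
hsv=cv2.cvtColor(im,cv2.COLOR_BGR2HSV)
cv2.imwrite('pics/crop1.png',cv2.resize(im[200:290,190:350],(800,450),interpolation=cv2.INTER_CUBIC))
# objects by height above bench
m=((P[...,2]>9)&(d>0)).astype(np.uint8)
n,l,st,c=cv2.connectedComponentsWithStats(m)
for i in range(1,n):
    if st[i,4]<60: continue
    M=l==i; z=np.percentile(P[M][:,2],80)
    u,v=c[i]; w=world('top',u,v,z)
    k=hsv[M].mean(0).astype(int)
    (cx,cy),(a,b),an=cv2.minAreaRect(np.argwhere(M)[:,::-1].astype(np.float32))
    s=d[M].mean()/483
    print(np.round(c[i]/.64),'xy',np.round(w[:2]),'z',round(z),'rect',round(a*s),round(b*s),round(an),'hsv',k)
def rect(name,lo,hi,z):
    M=cv2.inRange(hsv,lo,hi); M=cv2.morphologyEx(M,cv2.MORPH_OPEN,np.ones((3,3)))
    n,l,st,c=cv2.connectedComponentsWithStats(M); 
    for i in range(1,n):
        if st[i,4]<500: continue
        r=cv2.boxPoints(cv2.minAreaRect(np.argwhere(l==i)[:,::-1].astype(np.float32)))
        W=np.array([world('top',*p,z)[:2] for p in r]); e=np.linalg.norm(np.roll(W,-1,0)-W,axis=1)
        dd=W[1]-W[0]; print(name,'ctr',W.mean(0).round(),'edges',e.round(),'ang',np.degrees(np.arctan2(dd[1],dd[0])).round(1))
rect('blue',(100,120,60),(120,255,255),2); rect('green',(50,100,60),(75,255,255),2); rect('red',(0,150,40),(6,255,255),121); rect('yellow',(24,150,80),(33,255,255),20)
# dark tabs
M=((hsv[...,2]<60)&(P[...,2]>25)&(P[...,2]<90)).astype(np.uint8)
n,l,st,c=cv2.connectedComponentsWithStats(M)
for i in range(1,n):
    if st[i,4]<20: continue
    z=np.median(P[l==i][:,2]); print('dark',(c[i]/.64).round(),st[i,4],z.round(),world('top',*c[i],z).round())
E
```

```text
[604. 115.] xy [ 818. -355.] z 134 rect 184 195 88 hsv [30 21 54]
[732. 115.] xy [ 829. -588.] z 82 rect 105 117 88 hsv [69 97  7]
[377. 123.] xy [854.  18.] z 26 rect 107 375 88 hsv [120 118 104]
[111. 131.] xy [855. 493.] z 26 rect 107 327 88 hsv [113 109 109]
[392. 192.] xy [728.  -5.] z 25 rect 72 72 90 hsv [ 16 134 114]
[582. 195.] xy [ 706. -334.] z 46 rect 56 65 45 hsv [ 98  39 123]
[495. 251.] xy [ 614. -178.] z 44 rect 141 134 72 hsv [ 51 120 101]
[209. 210.] xy [681. 294.] z 121 rect 83 50 45 hsv [105 174  73]
[789. 228.] xy [ 641. -694.] z 31 rect 128 49 90 hsv [66 41 61]
[300. 274.] xy [581. 156.] z 53 rect 160 169 1 hsv [84 37 79]
[473. 255.] xy [ 611. -142.] z 29 rect 45 46 63 hsv [ 93  27 141]
[  2. 295.] xy [567. 686.] z 14 rect 148 8 90 hsv [ 73  12 118]
[279. 272.] xy [590. 196.] z 29 rect 50 47 16 hsv [112 192 125]
[327. 269.] xy [593. 113.] z 29 rect 46 46 0 hsv [162 184 123]
[668. 344.] xy [ 442. -440.] z 110 rect 266 252 9 hsv [ 23 192  67]
[143. 361.] xy [441. 412.] z 87 rect 281 265 79 hsv [ 15 122  70]
[490. 351.] xy [ 442. -165.] z 23 rect 43 43 90 hsv [170 
[... 824 characters left out ...]
3.0
dark [581. 146.] 702 63.0 [ 789. -333.   63.]
dark [733. 114.] 1026 62.0 [ 838. -599.   62.]
dark [218. 219.] 141 58.0 [681. 296.  58.]
dark [796. 221.] 52 38.0 [ 651. -704.   38.]
dark [498. 270.] 137 79.0 [ 574. -177.   79.]
dark [ 95. 350.] 1191 57.0 [462. 503.  57.]
dark [300. 295.] 154 67.0 [543. 155.  67.]
dark [676. 339.] 286 39.0 [ 454. -481.   39.]
dark [797. 384.] 34 32.0 [ 371. -682.   32.]
dark [215. 418.] 20 62.0 [344. 300.  62.]
dark [180. 436.] 56 51.0 [315. 361.  51.]
dark [ 14. 509.] 128 64.0 [205. 629.  64.]
dark [ 20. 498.] 103 44.0 [220. 629.  44.]
dark [149. 445.] 30 42.0 [301. 415.  42.]
dark [404. 577.] 204 31.0 [73. -5. 31.]
dark [402. 583.] 110 78.0 [76. -2. 78.]
```

View pics/crop1.png

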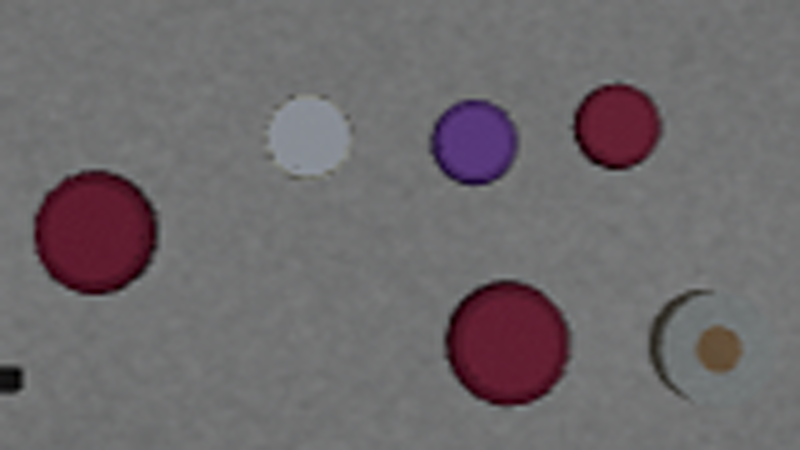

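The close crop shows the small plum pan at (617,127), the violet at (474,142), the white at (308,137), and the two larger red pans as decoys at (96,232) and (507,343). Only one blank and two coloured pans are loose. I'm starting to move.

>>> {"fn": "send_rows", "kwargs": {"increments": [[-28,-36,0,8],[-56,-72,0,16],[-84,-108,0,24],[-112,-144,0,32],[-140,-180,0,40],[-168,-216,0,48],[-196,-250,0,56],[-220,-284,0,64]], "hand": 1}}

```text
time_s: 0.9
ee_pos: [317.7, 251.0, 242.2]
ee_rot: [[-0.123, 0.992, -0.0], [0.992, 0.123, 0.0], [0.0, -0.0, -1.0]]
force: [2.1, -0.4, -0.3]
finger_gap: 1.0
gripper_force: 0.0
```

```bash
cat >> h.py <<'E'
def go(x,y,z,yang=None):
    "tool-axis shift to world target (mm) and turn so that tool y has world angle yang (deg)"
    s=monitor.state();R=s['ee_rot'];p=s['ee_pos'];a=np.degrees(np.arctan2(R[1,1],R[0,1]))
    dd=R.T@(np.array([x,y,z])-p); t=0 if yang is None else (a-yang+180)%360-180
    print('t',round(s['time_s'],2),'tcp',p.round(1),'yang',a.round(1),'gap',round(s['finger_gap'],3),'gf',round(s['gripper_force'],1),'F',s['force'].round(1),'-> shift',dd.round(1),'turn',round(t,1))
E
python3 -c "
from h import *
go(436,-87,60,0)"
```

```text
t 0.9 tcp [317.7 251.  242.2] yang 7.0 gap 1.0 gf 0.0 F [ 2.1 -0.4 -0.3] -> shift [-350.    76.   182.2] turn 7.0
```

```bash
cat >> h.py <<'E'
COL=dict(violet=((125,60,50),(145,255,255)),plum=((165,120,40),(179,255,255)),white=((80,0,125),(115,45,255)),mag=((155,120,90),(167,255,255)),blue=((105,120,60),(120,255,255)))
def pans(names,z=22,n='top',amin=150,amax=900):
    im,d=shot(n);hsv=cv2.cvtColor(im,cv2.COLOR_BGR2HSV)
    for k in names:
        M=cv2.morphologyEx(cv2.inRange(hsv,*COL[k]),cv2.MORPH_OPEN,np.ones((3,3)))
        N,l,st,c=cv2.connectedComponentsWithStats(M)
        for i in range(1,N):
            w=world(n,*c[i],z)
            if amin<st[i,4]<amax and 250<w[0]<760 and -600<w[1]<560: print(k,st[i,4],w[:2].round())
    return im,d
E
python3 -c "
from h import *
pans(['violet','plum','white'])"
```

```text
violet 227 [436. -86.]
plum 208 [ 443. -164.]
plum 443 [393. 119.]
plum 449 [ 328. -101.]
white 255 [ 716. -343.]
white 183 [ 623. -197.]
white 180 [ 614. -142.]
white 195 [442.   2.]
```

>>> {"fn": "send_rows", "kwargs": {"increments": [[-43,9,20,1],[-87,19,40,2],[-131,28,60,3],[-175,38,85,4],[-219,47,105,5],[-262,57,125,6],[-306,66,145,7],[-350,76,165,7]]}}

```text
time_s: 1.75
ee_pos: [437.9, -86.0, 76.2]
ee_rot: [[-0.007, 1.0, -0.0], [1.0, 0.007, -0.0], [-0.0, -0.0, -1.0]]
force: [0.4, 1.1, 1.0]
finger_gap: 1.0
gripper_force: 0.0
```

```bash
python3 -c "
from h import *
go(436,-87,14,0)"
```

```text
t 1.75 tcp [437.9 -86.   76.2] yang 0.4 gap 1.0 gf 0.0 F [0.4 1.1 1. ] -> shift [-1.  -1.9 62.2] turn 0.4
```

>>> {"fn": "send_rows", "kwargs": {"increments": [[-1,-2,25,0],[-1,-2,50,0],[-1,-2,61,0],[-1,-2,61,0]]}}

```text
time_s: 2.15
ee_pos: [435.0, -85.3, 15.4]
ee_rot: [[-0.007, 1.0, -0.002], [1.0, 0.007, -0.0], [-0.0, -0.002, -1.0]]
force: [0.6, -0.1, 0.8]
finger_gap: 0.998
gripper_force: 0.0
```

>>> {"fn": "send_rows", "kwargs": {"increments": [[0,0,0,0],[0,0,0,0],[0,0,0,0],[0,0,0,0],[0,0,0,0],[0,0,0,0]], "hand": 0}}

```text
time_s: 2.75
ee_pos: [436.4, -85.1, 17.4]
ee_rot: [[-0.007, 1.0, 0.002], [1.0, 0.007, 0.0], [0.0, 0.002, -1.0]]
force: [-4.0, 2.3, 17.2]
finger_gap: 0.513
gripper_force: 58.4
```

>>> {"fn": "send_rows", "kwargs": {"increments": [[0,0,-40,0],[0,0,-80,0],[0,0,-100,0]]}}

```text
time_s: 3.05
ee_pos: [436.5, -85.5, 119.3]
ee_rot: [[-0.007, 1.0, 0.003], [1.0, 0.007, 0.0], [0.0, 0.003, -1.0]]
force: [0.5, 0.5, -0.7]
finger_gap: 0.512
gripper_force: 61.8
```

```bash
python3 -c "
from h import *
go(660,186,110,0)"
```

```text
t 3.05 tcp [436.5 -85.5 119.3] yang 0.4 gap 0.512 gf 61.8 F [ 0.5  0.5 -0.7] -> shift [270.  225.3  10. ] turn 0.4
```

>>> {"fn": "send_rows", "kwargs": {"increments": [[38,32,0,0],[76,64,0,0],[114,96,0,0],[152,128,0,0],[192,160,0,0],[230,192,0,0],[270,225,0,0],[270,225,0,0]]}}

```text
time_s: 3.85
ee_pos: [660.6, 192.8, 116.2]
ee_rot: [[-0.014, 1.0, 0.001], [1.0, 0.014, 0.002], [0.002, 0.001, -1.0]]
force: [-0.9, -0.4, -1.3]
finger_gap: 0.515
gripper_force: 61.8
```

>>> {"fn": "send_rows", "kwargs": {"increments": [[0,0,40,0],[0,0,80,0],[0,0,93,0],[0,0,93,0]]}}

```text
time_s: 4.25
ee_pos: [658.1, 186.0, 22.4]
ee_rot: [[-0.007, 1.0, -0.002], [1.0, 0.007, -0.001], [-0.001, -0.002, -1.0]]
force: [-0.5, -0.5, -0.3]
finger_gap: 0.513
gripper_force: 73.6
```

>>> {"fn": "send_rows", "kwargs": {"increments": [[0,0,0,0],[0,0,0,0],[0,0,-20,0],[0,0,-60,0],[0,0,-93,0]], "hand": 0.65}}

```text
time_s: 4.75
ee_pos: [659.3, 186.0, 120.2]
ee_rot: [[-0.006, 1.0, 0.002], [1.0, 0.006, 0.0], [0.0, 0.002, -1.0]]
force: [-0.2, -0.8, 0.9]
finger_gap: 0.654
gripper_force: 0.0
```

```bash
python3 -c "
from h import *
go(442,-164,110,0)
go(442,-164,18,0)"
```

```text
t 4.75 tcp [659.3 186.  120.2] yang 0.4 gap 0.654 gf 0.0 F [-0.2 -0.8  0.9] -> shift [-348.6 -219.6    9.7] turn 0.4
t 4.75 tcp [659.3 186.  120.2] yang 0.4 gap 0.654 gf 0.0 F [-0.2 -0.8  0.9] -> shift [-348.6 -219.8  101.7] turn 0.4
```

>>> {"fn": "send_rows", "kwargs": {"increments": [[-42,-27,0,0],[-84,-54,0,0],[-126,-81,0,0],[-168,-108,0,0],[-210,-135,0,0],[-250,-160,0,0]], "hand": 1}}

```text
time_s: 5.35
ee_pos: [499.7, -66.5, 118.3]
ee_rot: [[-0.006, 1.0, 0.002], [1.0, 0.006, 0.001], [0.001, 0.002, -1.0]]
force: [1.2, -0.5, 0.6]
finger_gap: 1.002
gripper_force: 0.0
```

```bash
python3 -c "
from h import *
pans(['violet','plum','white'])
go(442,-164,18,0)"
```

```text
violet 209 [660. 184.]
plum 204 [ 442. -164.]
plum 447 [393. 119.]
plum 190 [ 324. -115.]
white 303 [ 716. -345.]
white 186 [ 623. -197.]
white 344 [ 322. -215.]
t 5.4 tcp [495.8 -73.2 118.4] yang -0.0 gap 0.997 gf 0.0 F [ -2.6 -12.   -1.1] -> shift [-90.7 -53.8 100.4] turn -0.0
```

>>> {"fn": "send_rows", "kwargs": {"increments": [[-40,-24,0,0],[-80,-48,20,0],[-91,-54,55,0],[-91,-54,90,0],[-91,-54,100,0],[-91,-54,100,0]]}}

```text
time_s: 6.0
ee_pos: [447.3, -156.3, 16.7]
ee_rot: [[-0.007, 1.0, -0.001], [1.0, 0.007, 0.0], [0.0, -0.001, -1.0]]
force: [0.2, 0.1, 1.7]
finger_gap: 1.0
gripper_force: 0.0
```

>>> {"fn": "send_rows", "kwargs": {"increments": [[0,0,0,0],[0,0,0,0],[0,0,0,0],[0,0,0,0],[0,0,0,0],[0,0,0,0]], "hand": 0}}

```text
time_s: 6.6
ee_pos: [448.1, -156.1, 17.6]
ee_rot: [[-0.007, 1.0, 0.002], [1.0, 0.007, 0.0], [0.0, 0.002, -1.0]]
force: [-3.5, 2.8, 18.5]
finger_gap: 0.515
gripper_force: 58.3
```

>>> {"fn": "send_rows", "kwargs": {"increments": [[0,0,-40,0],[0,0,-80,0],[0,0,-100,0]]}}

```text
time_s: 6.9
ee_pos: [448.0, -156.6, 119.4]
ee_rot: [[-0.007, 1.0, 0.003], [1.0, 0.007, -0.0], [-0.0, 0.003, -1.0]]
force: [0.2, 0.1, -0.6]
finger_gap: 0.508
gripper_force: 61.9
```

```bash
python3 -c "
from h import *
go(660,121,118,0)"
```

```text
t 6.9 tcp [ 448.  -156.6  119.4] yang 0.4 gap 0.508 gf 61.9 F [ 0.2  0.1 -0.6] -> shift [276.2 213.8   2. ] turn 0.4
```

>>> {"fn": "send_rows", "kwargs": {"increments": [[40,30,0,0],[80,60,0,0],[120,90,0,0],[160,120,0,0],[200,150,0,0],[240,180,0,0],[282,213,0,0],[282,213,0,0]]}}

```text
time_s: 7.7
ee_pos: [660.2, 134.2, 116.3]
ee_rot: [[-0.014, 1.0, 0.001], [1.0, 0.014, 0.002], [0.002, 0.001, -1.0]]
force: [-1.0, -0.2, -0.3]
finger_gap: 0.507
gripper_force: 61.9
```

>>> {"fn": "send_rows", "kwargs": {"increments": [[0,0,0,0],[0,0,40,0],[0,0,80,0],[0,0,93,0],[0,0,93,0]]}}

```text
time_s: 8.2
ee_pos: [657.4, 126.0, 22.6]
ee_rot: [[-0.006, 1.0, -0.002], [1.0, 0.006, -0.001], [-0.001, -0.002, -1.0]]
force: [-0.7, -0.2, -0.3]
finger_gap: 0.506
gripper_force: 71.7
```

>>> {"fn": "send_rows", "kwargs": {"increments": [[0,0,0,0],[0,0,0,0],[0,0,-20,0],[0,0,-60,0],[0,0,-93,0]], "hand": 0.65}}

```text
time_s: 8.7
ee_pos: [658.7, 126.9, 119.4]
ee_rot: [[-0.007, 1.0, 0.002], [1.0, 0.007, 0.0], [0.0, 0.002, -1.0]]
force: [0.0, 0.4, 0.8]
finger_gap: 0.652
gripper_force: 0.0
```

```bash
python3 -c "
from h import *
go(442,2,118,0)"
```

```text
t 8.7 tcp [658.7 126.9 119.4] yang 0.4 gap 0.652 gf 0.0 F [0.  0.4 0.8] -> shift [-123.5 -217.6    1. ] turn 0.4
```

```bash
python3 -c "
from h import *
pans(['white'])
go(442,2,18,0)"
```

```text
white 291 [ 714. -344.]
white 649 [611.  94.]
white 186 [ 623. -197.]
white 181 [ 614. -142.]
white 195 [442.   2.]
white 344 [ 322. -215.]
t 8.75 tcp [661.1 127.1 125. ] yang 0.4 gap 0.651 gf 0.0 F [3.2 0.6 6.6] -> shift [-123.9 -220.7  105. ] turn 0.4
```

>>> {"fn": "send_rows", "kwargs": {"increments": [[-20,-40,0,0],[-42,-80,0,0],[-64,-120,0,0],[-86,-160,0,0],[-110,-200,0,0],[-123,-217,0,0],[-123,-217,0,0]], "hand": 1}}

```text
time_s: 9.45
ee_pos: [440.4, 1.3, 117.4]
ee_rot: [[-0.004, 1.0, 0.001], [1.0, 0.004, 0.002], [0.002, 0.001, -1.0]]
force: [0.4, 0.5, -0.2]
finger_gap: 0.997
gripper_force: 0.0
```

```bash
python3 -c "
from h import *
go(442,2,18,0)"
```

```text
t 9.45 tcp [440.4   1.3 117.4] yang 0.2 gap 0.997 gf 0.0 F [ 0.4  0.5 -0.2] -> shift [ 0.6  1.5 99.4] turn 0.2
```

>>> {"fn": "send_rows", "kwargs": {"increments": [[1,1,40,0],[1,1,80,0],[1,1,100,0],[1,1,100,0]]}}

```text
time_s: 9.85
ee_pos: [442.8, 3.7, 15.0]
ee_rot: [[-0.007, 1.0, -0.002], [1.0, 0.007, -0.0], [-0.0, -0.002, -1.0]]
force: [-0.0, -0.2, 1.2]
finger_gap: 1.0
gripper_force: 0.0
```

>>> {"fn": "send_rows", "kwargs": {"increments": [[0,0,0,0],[0,0,0,0],[0,0,0,0],[0,0,0,0],[0,0,0,0],[0,0,0,0]], "hand": 0}}

```text
time_s: 10.45
ee_pos: [444.1, 4.0, 17.7]
ee_rot: [[-0.007, 1.0, 0.002], [1.0, 0.007, 0.001], [0.001, 0.002, -1.0]]
force: [-4.3, 0.1, 17.3]
finger_gap: 0.514
gripper_force: 58.4
```

>>> {"fn": "send_rows", "kwargs": {"increments": [[0,0,-40,8],[0,0,-80,16],[0,0,-110,24],[0,0,-130,32],[0,0,-130,40],[0,0,-130,48],[0,0,-130,56],[0,0,-130,64]]}}

```text
time_s: 11.25
ee_pos: [443.2, 4.0, 147.1]
ee_rot: [[0.898, 0.44, 0.001], [0.44, -0.898, 0.001], [0.002, -0.001, -1.0]]
force: [-0.6, 0.1, -0.2]
finger_gap: 0.511
gripper_force: 61.9
```

```bash
python3 -c "
from h import *
go(668,-150,148,-73)"
```

```text
t 11.25 tcp [443.2   4.  147.1] yang -63.9 gap 0.511 gf 61.9 F [-0.6  0.1 -0.2] -> shift [134.2 237.2  -0.9] turn 9.1
```

>>> {"fn": "send_rows", "kwargs": {"increments": [[22,40,0,2],[44,79,0,4],[66,118,0,6],[88,158,0,8],[110,198,0,9],[134,237,0,9],[134,237,0,9]]}}

```text
time_s: 11.95
ee_pos: [671.2, -152.5, 146.9]
ee_rot: [[0.955, 0.297, 0.002], [0.297, -0.955, -0.003], [0.001, 0.003, -1.0]]
force: [-0.9, 0.1, -0.4]
finger_gap: 0.506
gripper_force: 61.9
```

>>> {"fn": "send_rows", "kwargs": {"increments": [[0,0,20,0],[0,0,50,0],[0,0,90,0],[0,0,119,0],[0,0,122,0],[0,0,122,0]]}}

```text
time_s: 12.55
ee_pos: [668.6, -148.9, 25.4]
ee_rot: [[0.954, 0.299, 0.0], [0.299, -0.954, -0.0], [0.0, 0.0, -1.0]]
force: [0.0, -0.4, 0.6]
finger_gap: 0.51
gripper_force: 72.1
```

>>> {"fn": "send_rows", "kwargs": {"increments": [[0,0,0,0],[0,0,0,0],[0,0,-20,0],[0,0,-60,0],[0,0,-100,0],[0,0,-150,0]], "hand": 0.65}}

```text
time_s: 13.15
ee_pos: [667.9, -149.1, 177.1]
ee_rot: [[0.954, 0.298, -0.0], [0.298, -0.954, -0.0], [-0.0, 0.0, -1.0]]
force: [0.6, 1.3, 1.3]
finger_gap: 0.653
gripper_force: 0.0
```

>>> {"fn": "send_rows", "kwargs": {"increments": [[-40,0,0,0],[-80,0,0,0],[-120,0,0,0],[-160,0,0,0],[-200,0,0,0],[-240,0,0,0]]}}

```text
time_s: 13.75
ee_pos: [437.9, -221.4, 175.7]
ee_rot: [[0.954, 0.298, 0.002], [0.298, -0.954, 0.001], [0.002, -0.0, -1.0]]
force: [0.4, -0.6, 0.9]
finger_gap: 0.651
gripper_force: 0.0
```

```bash
python3 - <<'E'
from h import *
im,d=pans(['violet','plum','white','mag','blue'],z=28)
cv2.imwrite('pics/t1.png',cv2.resize(im,(800,600)))
P=cloud('top',d);hsv=cv2.cvtColor(im,cv2.COLOR_BGR2HSV)
for a,b,z in ((543,155,69),(574,-177,81)):
    M=((hsv[...,2]<60)&(P[...,2]>z-15)&(P[...,2]<z+12)&(abs(P[...,0]-a)<40)&(abs(P[...,1]-b)<45)).astype(np.uint8)
    v,u=np.nonzero(M); W=np.array([world('top',x,y,z)[:2] for x,y in zip(u,v)]).astype(np.float32)
    r=cv2.minAreaRect(W); print('tab',r, W.mean(0))
# carton/hopper rims: points near rim height
for nm,z,bx in (('carton',90,(280,600,250,560)),('hopper',121,(280,600,-600,-280))):
    M=(abs(P[...,2]-z)<6)&(P[...,0]>bx[0])&(P[...,0]<bx[1])&(P[...,1]>bx[2])&(P[...,1]<bx[3])
    W=P[M][:,:2].astype(np.float32); r=cv2.minAreaRect(W); print(nm,r,cv2.boxPoints(r).round().tolist())
go(543,155,150,0)
E
```

```text
violet 210 [659. 183.]
plum 199 [658. 116.]
plum 446 [393. 118.]
white 266 [ 712. -342.]
white 185 [ 669. -149.]
white 186 [ 622. -196.]
white 181 [ 613. -141.]
mag 177 [595. 114.]
blue 203 [708. 321.]
blue 217 [591. 198.]
tab ((544.5277709960938, 156.2805633544922), (55.21890640258789, 13.224486351013184), 88.31182098388672) [545.48706 155.46678]
tab ((576.4580078125, -179.40643310546875), (12.427897453308105, 55.509918212890625), 16.855545043945312) [ 576.04376 -179.1833 ]
carton ((442.976806640625, 423.4367370605469), (261.8834228515625, 222.77516174316406), 9.945054054260254) [[295.0, 511.0], [333.0, 291.0], [591.0, 336.0], [553.0, 556.0]]
hopper ((441.70794677734375, -428.98565673828125), (246.98915100097656, 246.7237091064453), 79.76229095458984) [[298.0, -529.0], [541.0, -572.0], [585.0, -329.0], [342.0, -286.0]]
t 13.8 tcp [ 432.1 -223.6  175.4] yang -73.0 gap 0.648 gf 0.0 F [-6.3 -8.5  0.6] -> shift [ 216.9 -329.5   26.3] turn -73.0
```

View pics/t1.png

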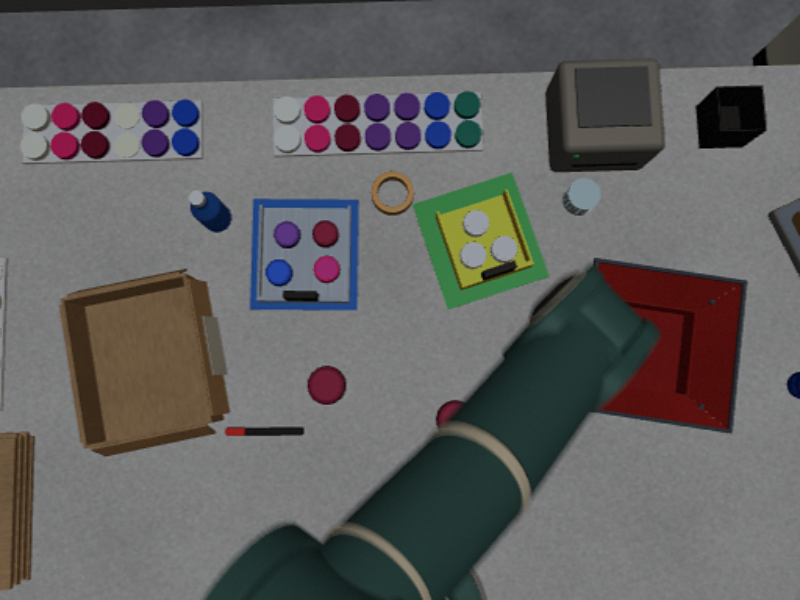

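The top view shows four coloured pans on the tray, at about (279–327, 235–272), and three blanks in the tote, at about (473–504, 222–255). Next I grip the tray's tab across its width and test it with a very small lift.

>>> {"fn": "send_rows", "kwargs": {"increments": [[27,-41,0,-8],[54,-82,0,-16],[81,-123,0,-24],[108,-164,0,-32],[135,-205,0,-40],[162,-246,0,-48],[190,-288,0,-56],[218,-330,0,-64]], "hand": 1}}

```text
time_s: 14.6
ee_pos: [549.1, 160.2, 176.3]
ee_rot: [[0.145, 0.989, 0.002], [0.989, -0.145, 0.001], [0.001, 0.002, -1.0]]
force: [1.7, 0.3, 0.5]
finger_gap: 0.999
gripper_force: 0.0
```

>>> {"fn": "send_rows", "kwargs": {"increments": [[0,0,0,-8],[0,0,0,-16],[0,0,0,-24],[0,0,0,-32],[0,0,0,-40],[0,0,0,-48],[0,0,0,-56],[0,0,0,-64]]}}

```text
time_s: 15.4
ee_pos: [549.0, 157.8, 176.2]
ee_rot: [[-0.826, 0.564, 0.002], [0.564, 0.826, 0.0], [-0.001, 0.001, -1.0]]
force: [1.2, 0.1, -0.2]
finger_gap: 1.001
gripper_force: 0.0
```

>>> {"fn": "send_rows", "kwargs": {"increments": [[0,0,0,-8],[0,0,0,-16],[0,0,0,-24],[0,0,0,-32],[0,0,0,-33],[0,0,0,-33]]}}

```text
time_s: 16.0
ee_pos: [548.9, 157.9, 175.5]
ee_rot: [[-0.999, 0.032, 0.001], [0.032, 0.999, 0.0], [-0.001, 0.0, -1.0]]
force: [-0.3, -0.1, 0.2]
finger_gap: 1.003
gripper_force: 0.0
```

```bash
python3 -c "
from h import *
go(545,156,44,88.3)"
```

```text
t 16.0 tcp [548.9 157.9 175.5] yang 88.2 gap 1.003 gf 0.0 F [-0.3 -0.1  0.2] -> shift [  4.   -2.  131.5] turn -0.1
```

>>> {"fn": "send_rows", "kwargs": {"increments": [[4,-2,40,0],[4,-2,80,0],[4,-2,115,0],[4,-2,131,0],[4,-2,131,0]]}}

```text
time_s: 16.5
ee_pos: [543.8, 156.0, 42.1]
ee_rot: [[-1.0, 0.03, -0.002], [0.03, 1.0, -0.002], [0.002, -0.002, -1.0]]
force: [-0.5, -1.0, 0.7]
finger_gap: 1.0
gripper_force: 0.0
```

>>> {"fn": "send_rows", "kwargs": {"increments": [[0,0,0,0],[0,0,0,0],[0,0,0,0],[0,0,0,0],[0,0,0,0]], "hand": 0}}

```text
time_s: 17.0
ee_pos: [545.6, 156.8, 45.2]
ee_rot: [[-1.0, 0.029, 0.003], [0.029, 1.0, 0.001], [-0.003, 0.001, -1.0]]
force: [-1.2, -1.1, 8.0]
finger_gap: 0.643
gripper_force: 62.4
```

>>> {"fn": "send_rows", "kwargs": {"increments": [[0,0,-2,0],[0,0,-4,0],[0,0,-6,0],[0,0,-8,0],[0,0,-10,0],[0,0,-10,0],[0,0,-10,0]]}}

```text
time_s: 17.7
ee_pos: [544.5, 156.4, 53.3]
ee_rot: [[-1.0, 0.028, 0.0], [0.028, 1.0, -0.0], [-0.0, -0.0, -1.0]]
force: [0.4, 0.9, -3.6]
finger_gap: 0.644
gripper_force: 63.7
```

```bash
python3 - <<'E'
from h import *
go(545,156,44,88.3); print(monitor.state()['moment'])
im,d=shot('scene'); d2=d; P=cloud('scene',d); d0=np.load('scene0d.npy');P0=cloud('scene',d0)
cv2.imwrite('pics/s2.png',cv2.resize(im[150:260,250:370],(720,660))[:600])
def floor(P,x0,x1):
    M=(P[...,0]>x0)&(P[...,0]<x1)&(abs(P[...,1]-153)<8)&(P[...,2]<60)&(P[...,2]>-5); return np.median(P[M][:,2]).round(1),M.sum()
for x in (560,620,640,680,690): print(x,floor(P0,x,x+10),floor(P,x,x+10))
im,d=shot('top');P=cloud('top',d);P0=cloud('top',np.load('top0d.npy'))
for x in (620,640,680,690): print(x,floor(P0,x,x+10),floor(P,x,x+10))
E
```

```text
t 17.7 tcp [544.5 156.4  53.3] yang 88.4 gap 0.644 gf 63.7 F [ 0.4  0.9 -3.6] -> shift [-0.5 -0.4  9.3] turn 0.1
[-0.01622264  0.21899339  0.01625149]
560 (np.float64(8.9), np.int64(5)) (np.float64(16.2), np.int64(6))
620 (np.float64(5.9), np.int64(11)) (np.float64(15.9), np.int64(6))
640 (np.float64(5.1), np.int64(11)) (np.float64(10.0), np.int64(1))
680 (np.float64(9.3), np.int64(9)) (np.float64(14.0), np.int64(8))
690 (np.float64(6.8), np.int64(13)) (np.float64(14.0), np.int64(11))
620 (np.float64(4.9), np.int64(20)) (np.float64(nan), np.int64(0))
640 (np.float64(4.6), np.int64(22)) (np.float64(nan), np.int64(0))
680 (np.float64(5.5), np.int64(24)) (np.float64(13.9), np.int64(10))
690 (np.float64(4.6), np.int64(18)) (np.float64(11.3), np.int64(21))
  return _methods._mean(a, axis=axis, dtype=dtype,
  ret = ret.dtype.type(ret / rcount)
```

>>> {"fn": "send_rows", "kwargs": {"increments": [[0,0,4,0],[0,0,9,0],[0,0,9,0]]}}

```text
time_s: 18.1
ee_pos: [544.9, 156.4, 44.1]
ee_rot: [[-1.0, 0.028, 0.001], [0.028, 1.0, -0.0], [-0.001, 0.0, -1.0]]
force: [1.2, -0.6, 0.3]
finger_gap: 0.641
gripper_force: 66.7
```

>>> {"fn": "send_rows", "kwargs": {"increments": [[0,0,0,0],[0,0,0,0]], "hand": 0.6}}

```text
time_s: 18.3
ee_pos: [544.6, 156.4, 44.1]
ee_rot: [[-1.0, 0.028, 0.0], [0.028, 1.0, -0.0], [-0.0, -0.0, -1.0]]
force: [0.4, -0.3, 0.1]
finger_gap: 0.641
gripper_force: 66.6
```

>>> {"fn": "send_rows", "kwargs": {"increments": [[0,0,0,0],[0,0,0,0]], "hand": 0.63}}

```text
time_s: 18.5
ee_pos: [544.5, 156.4, 44.2]
ee_rot: [[-1.0, 0.028, -0.0], [0.028, 1.0, -0.0], [0.0, -0.0, -1.0]]
force: [0.6, 0.0, -1.3]
finger_gap: 0.646
gripper_force: 66.6
```

>>> {"fn": "send_rows", "kwargs": {"increments": [[0,0,0,0],[0,0,0,0]], "hand": 0.64}}

```text
time_s: 18.7
ee_pos: [544.5, 156.5, 44.2]
ee_rot: [[-1.0, 0.028, -0.0], [0.028, 1.0, -0.0], [0.0, -0.0, -1.0]]
force: [-0.2, -0.6, -2.5]
finger_gap: 0.644
gripper_force: 66.6
```

>>> {"fn": "send_rows", "kwargs": {"increments": [[0,0,0,0],[0,0,0,0]], "hand": 0.65}}

```text
time_s: 18.9
ee_pos: [544.4, 156.5, 44.2]
ee_rot: [[-1.0, 0.028, -0.0], [0.028, 1.0, -0.0], [0.0, -0.0, -1.0]]
force: [0.4, 0.6, -1.8]
finger_gap: 0.65
gripper_force: 27.8
```

>>> {"fn": "send_rows", "kwargs": {"increments": [[0,0,0,0],[0,0,0,0]], "hand": 0.66}}

```text
time_s: 19.1
ee_pos: [544.6, 156.5, 44.4]
ee_rot: [[-1.0, 0.028, 0.0], [0.028, 1.0, 0.0], [-0.0, 0.0, -1.0]]
force: [-0.8, 0.1, 0.8]
finger_gap: 0.658
gripper_force: 0.0
```

At a commanded opening of 0.65 the grip force falls to about 28 N, and at 0.66 it is zero. So I can grade the grip and let the tray pivot in the pads over the carton. Now I regrip firmly and carry.

>>> {"fn": "send_rows", "kwargs": {"increments": [[0,0,0,0],[0,0,0,0],[0,0,0,0]], "hand": 0}}

```text
time_s: 19.4
ee_pos: [544.6, 156.5, 44.6]
ee_rot: [[-1.0, 0.028, 0.0], [0.028, 1.0, 0.0], [-0.0, 0.0, -1.0]]
force: [-2.4, 0.7, 5.7]
finger_gap: 0.644
gripper_force: 63.7
```

>>> {"fn": "send_rows", "kwargs": {"increments": [[0,0,-5,0],[0,0,-15,0],[0,0,-30,0],[0,0,-45,0],[0,0,-60,0],[0,0,-75,0],[0,0,-85,0],[0,0,-90,0]]}}

```text
time_s: 20.2
ee_pos: [544.9, 156.6, 135.6]
ee_rot: [[-1.0, 0.028, 0.001], [0.028, 1.0, 0.0], [-0.001, 0.001, -1.0]]
force: [0.7, -0.7, -3.2]
finger_gap: 0.643
gripper_force: 63.9
```

>>> {"fn": "send_rows", "kwargs": {"increments": [[0,0,-10,0],[0,0,-20,0],[0,0,-30,0],[0,0,-45,0],[0,0,-55,0],[0,0,-60,0],[0,0,-60,0]]}}

```text
time_s: 20.9
ee_pos: [544.7, 156.5, 194.9]
ee_rot: [[-1.0, 0.028, 0.001], [0.028, 1.0, 0.0], [-0.001, 0.0, -1.0]]
force: [1.0, 0.3, -2.6]
finger_gap: 0.648
gripper_force: 63.9
```

```bash
python3 - <<'E'
from h import *
go(340,405,194,100)
im,d=shot('scene'); cv2.imwrite('pics/s3.png',cv2.resize(im[80:300,220:512],(796,600)))
E
```

```text
t 20.9 tcp [544.7 156.5 194.9] yang 88.4 gap 0.648 gf 63.9 F [ 1.   0.3 -2.6] -> shift [211.6 242.6   0.8] turn -11.6
```

View pics/s3.png

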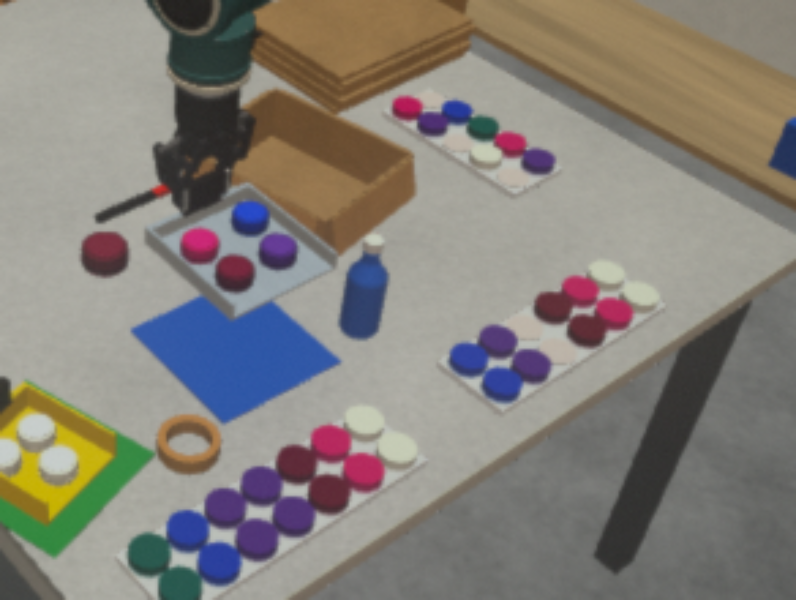

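The tray at (240,250) is level, with all four pans on it. Carrying it to the carton, −x first to clear the spray bottle.

>>> {"fn": "send_rows", "kwargs": {"increments": [[4,0,0,0],[12,0,0,0],[24,0,0,0],[38,0,0,0],[52,0,0,0],[66,0,0,0],[80,0,0,0],[94,0,0,0]]}}

```text
time_s: 21.75
ee_pos: [449.0, 159.1, 194.2]
ee_rot: [[-1.0, 0.028, -0.0], [0.028, 1.0, -0.0], [0.0, -0.0, -1.0]]
force: [-0.4, 0.3, -3.1]
finger_gap: 0.647
gripper_force: 63.9
```

>>> {"fn": "send_rows", "kwargs": {"increments": [[14,0,0,0],[28,0,0,0],[42,2,0,0],[56,6,0,0],[70,12,0,0],[82,20,0,0],[92,30,0,0],[100,42,0,0]]}}

```text
time_s: 22.55
ee_pos: [350.6, 204.2, 194.4]
ee_rot: [[-1.0, 0.028, 0.0], [0.028, 1.0, 0.0], [-0.0, 0.0, -1.0]]
force: [0.6, 0.9, -2.0]
finger_gap: 0.646
gripper_force: 63.9
```

>>> {"fn": "send_rows", "kwargs": {"increments": [[6,13,0,0],[10,27,0,0],[13,41,0,-1],[16,55,0,-2],[18,69,0,-3],[18,83,0,-5],[18,97,0,-6],[18,111,0,-8]]}}

```text
time_s: 23.35
ee_pos: [337.0, 316.5, 194.2]
ee_rot: [[-0.994, -0.113, -0.0], [-0.113, 0.994, -0.0], [0.0, -0.0, -1.0]]
force: [0.4, -0.2, -3.1]
finger_gap: 0.647
gripper_force: 63.9
```

```bash
python3 -c "
from h import *
go(340,405,194,100)"
```

```text
t 23.35 tcp [337.  316.5 194.2] yang 96.5 gap 0.647 gf 63.9 F [ 0.4 -0.2 -3.1] -> shift [-13.   87.6   0.2] turn -3.5
```

>>> {"fn": "send_rows", "kwargs": {"increments": [[-2,14,0,-1],[-4,28,0,-2],[-6,42,0,-3],[-8,56,0,-4],[-10,68,0,-4],[-12,78,0,-4],[-13,84,0,-4],[-13,87,0,-4]]}}

```text
time_s: 24.15
ee_pos: [340.2, 403.7, 194.2]
ee_rot: [[-0.984, -0.18, -0.0], [-0.18, 0.984, -0.0], [0.0, -0.0, -1.0]]
force: [-0.3, -0.7, -3.2]
finger_gap: 0.642
gripper_force: 63.9
```

>>> {"fn": "send_rows", "kwargs": {"increments": [[0,0,0,0],[0,0,0,0],[0,0,0,0]]}}

```text
time_s: 24.45
ee_pos: [340.2, 402.9, 194.3]
ee_rot: [[-0.984, -0.18, 0.0], [-0.18, 0.984, -0.0], [-0.0, -0.0, -1.0]]
force: [-0.5, 0.4, -2.9]
finger_gap: 0.639
gripper_force: 63.9
```

```bash
python3 - <<'E'
from h import *
go(340,405,194,100)
im,d=shot('top'); cv2.imwrite('pics/t4.png',cv2.resize(im[120:330,0:280],(800,600)))
E
```

```text
t 24.45 tcp [340.2 402.9 194.3] yang 100.4 gap 0.639 gf 63.9 F [-0.5  0.4 -2.9] -> shift [-0.2  2.1  0.3] turn 0.4
```

View pics/t4.png

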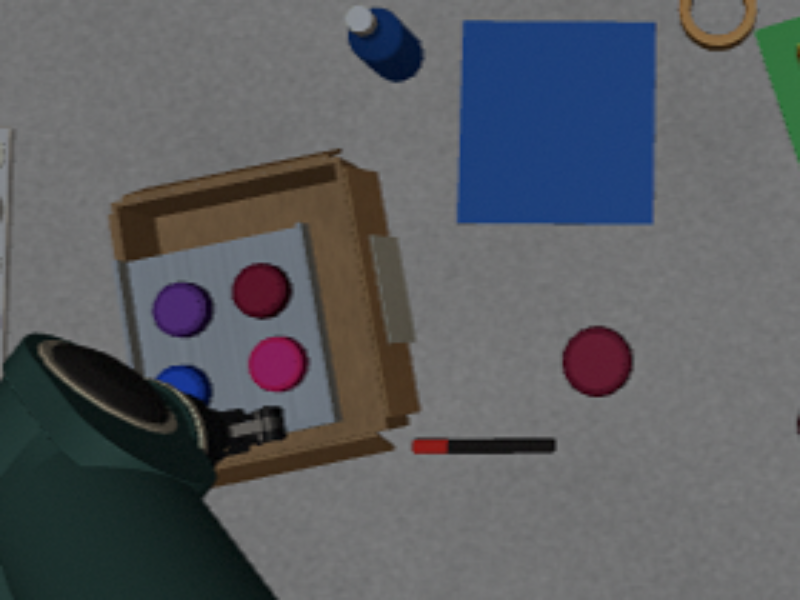

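The tray sits over the carton, with the pans at (180–280, 290–385) in the crop. The side shift in the picture is parallax from its height; by the TCP it is centred. Now loosening the grip in small steps.

>>> {"fn": "send_rows", "kwargs": {"increments": [[0,0,0,0],[0,0,0,0]], "hand": 0.65}}

```text
time_s: 24.7
ee_pos: [340.2, 403.1, 194.3]
ee_rot: [[-0.984, -0.18, 0.0], [-0.18, 0.984, -0.0], [-0.0, -0.0, -1.0]]
force: [-0.4, -0.3, -2.8]
finger_gap: 0.646
gripper_force: 63.9
```

>>> {"fn": "send_rows", "kwargs": {"increments": [[0,0,0,0],[0,0,0,0]], "hand": 0.652}}

```text
time_s: 24.9
ee_pos: [340.2, 403.3, 194.3]
ee_rot: [[-0.984, -0.18, 0.0], [-0.18, 0.984, -0.0], [-0.0, -0.0, -1.0]]
force: [0.0, 0.5, -2.6]
finger_gap: 0.654
gripper_force: 17.3
```

```bash
cat >> h.py <<'E'
def tilt(n='scene',save=None):
    s=monitor.state();print('t',round(s['time_s'],2),'gf',s['gripper_force'],'F',s['force'].round(1),'M',s['moment'].round(3))
    if save:
        im,d=shot(n); x,y=pix(n,s['ee_pos']); x=int(np.clip(x,130,382));y=int(np.clip(y,100,284))
        cv2.imwrite(save,cv2.resize(im[y-100:y+100,x-130:x+130],(780,600)))
E
python3 -c "
from h import *
tilt()"
```

```text
t 24.9 gf 17.2523894906044 F [ 0.   0.5 -2.6] M [-0.024  0.08  -0.021]
```

```bash
python3 -c "
from h import *
tilt('scene','pics/s5.png')"
```

```text
t 24.9 gf 17.2523894906044 F [ 0.   0.5 -2.6] M [-0.024  0.08  -0.021]
```

View pics/s5.png

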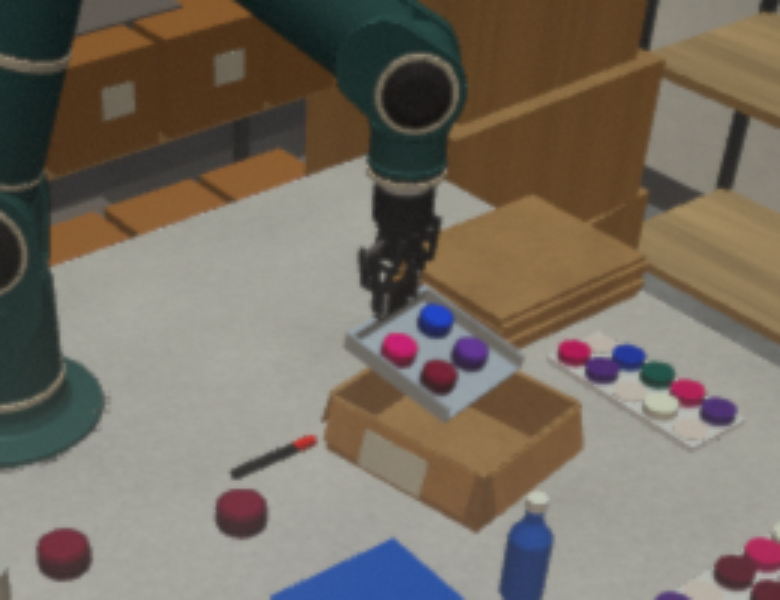

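The tray at (435,350) has started to pitch nose-down, and its pans are still aboard. Letting it swing.

>>> {"fn": "send_rows", "kwargs": {"increments": [[0,0,0,0],[0,0,0,0],[0,0,0,0]]}}

```text
time_s: 25.25
ee_pos: [340.2, 403.3, 194.3]
ee_rot: [[-0.984, -0.18, 0.0], [-0.18, 0.984, -0.0], [-0.0, -0.0, -1.0]]
force: [0.1, -0.1, -2.8]
finger_gap: 0.649
gripper_force: 15.4
```

>>> {"fn": "send_rows", "kwargs": {"increments": [[0,0,0,0],[0,0,0,0],[0,0,0,0]], "hand": 0.654}}

```text
time_s: 25.55
ee_pos: [340.2, 403.3, 194.3]
ee_rot: [[-0.984, -0.18, 0.0], [-0.18, 0.984, 0.0], [-0.0, 0.0, -1.0]]
force: [-0.4, 0.3, -1.5]
finger_gap: 0.654
gripper_force: 7.2
```

>>> {"fn": "send_rows", "kwargs": {"increments": [[0,0,0,0],[0,0,0,0],[0,0,0,0]], "hand": 0}}

```text
time_s: 25.85
ee_pos: [340.1, 403.3, 194.3]
ee_rot: [[-0.984, -0.18, 0.0], [-0.18, 0.984, -0.0], [-0.0, -0.0, -1.0]]
force: [0.1, 0.5, -1.6]
finger_gap: 0.641
gripper_force: 63.5
```

```bash
python3 -c "
from h import *
tilt('scene','pics/s6.png')"
```

```text
t 25.85 gf 63.482773303985596 F [ 0.1  0.5 -1.6] M [-0.015  0.029 -0.001]
```

View pics/s6.png

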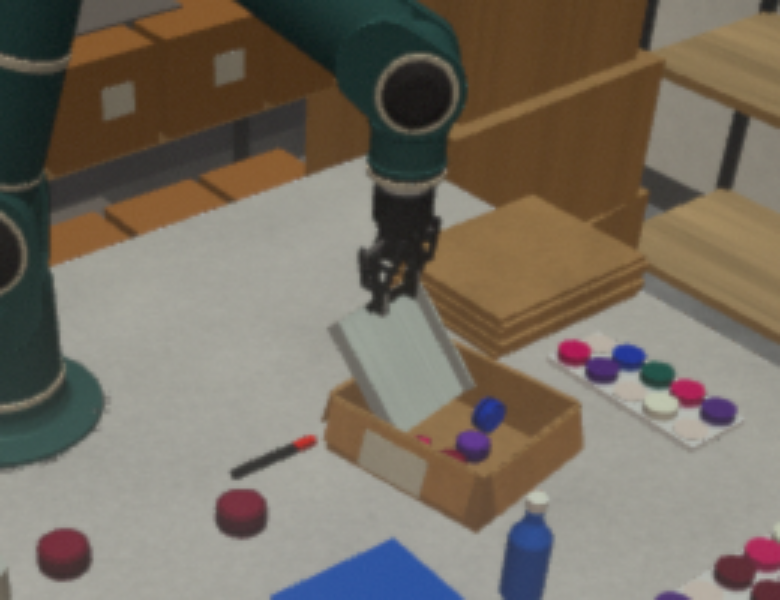

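All four pans are in the carton, around (425–490, 410–460), and the tray hangs empty at about 50°. Lifting it out and going back to the blue mat.

>>> {"fn": "send_rows", "kwargs": {"increments": [[0,0,-20,0],[0,0,-50,0],[0,0,-80,0],[0,0,-100,0],[0,-30,-100,0],[0,-70,-100,1],[0,-110,-100,2],[0,-140,-100,3]]}}

```text
time_s: 26.7
ee_pos: [365.6, 263.3, 294.4]
ee_rot: [[-0.992, -0.127, 0.0], [-0.127, 0.992, -0.0], [-0.0, -0.0, -1.0]]
force: [0.5, -0.5, -1.2]
finger_gap: 0.642
gripper_force: 64.4
```

```bash
python3 - <<'E'
from h import *
go(420,157,290,88.3)
im,d=shot('scene'); cv2.imwrite('x.png',im); P=cloud('scene',d)
s=monitor.state(); p=s['ee_pos']; a=s['ee_rot'][:2,1]; f=np.array([a[1],-a[0]])
Q=P[d>0]; rel=(Q[:,:2]-p[:2]); X=rel@f; Y=rel@a; Z=Q[:,2]-p[2]-6
m=(abs(Y)<65)&(abs(Y)>45)&(X>-40)&(X<190)&(Z<-10)&(Z>-185)&(Q[:,2]>100)
pf=np.polyfit(X[m],Z[m],1); print(m.sum(),'slope deg',np.degrees(np.arctan(pf[0])),'z range',Q[m][:,2].min(),Z[m].min(),X[m].max())
E
```

```text
t 26.7 tcp [365.6 263.3 294.4] yang 97.3 gap 0.642 gf 64.4 F [ 0.5 -0.5 -1.2] -> shift [ -40.5 -112.3    4.4] turn 9.0
299 slope deg -48.30573544758991 z range 145.50130809134157 -154.9546790998998 73.41879367315534
```

>>> {"fn": "send_rows", "kwargs": {"increments": [[-8,-35,0,4],[-20,-70,0,9],[-40,-112,0,9],[-80,-106,5,9],[-120,-101,10,9],[-120,-101,10,9]]}}

```text
time_s: 27.35
ee_pos: [500.2, 181.4, 282.7]
ee_rot: [[-1.0, 0.029, -0.001], [0.029, 1.0, -0.002], [0.001, -0.002, -1.0]]
force: [-0.9, 0.2, -2.8]
finger_gap: 0.645
gripper_force: 65.1
```

```bash
python3 -c "
from h import *
go(630,154,185,88.3)"
```

```text
t 27.35 tcp [500.2 181.4 282.7] yang 88.4 gap 0.645 gf 65.1 F [-0.9  0.2 -2.8] -> shift [-130.5  -23.5   97.7] turn 0.1
```

>>> {"fn": "send_rows", "kwargs": {"increments": [[-33,-12,0,0],[-66,-23,0,0],[-100,-23,0,0],[-130,-23,20,0],[-130,-23,50,0],[-130,-23,80,0],[-130,-23,97,0],[-130,-23,97,0]]}}

```text
time_s: 28.15
ee_pos: [625.2, 154.1, 184.8]
ee_rot: [[-1.0, 0.028, -0.004], [0.028, 1.0, -0.001], [0.004, -0.002, -1.0]]
force: [-0.4, -0.2, -1.7]
finger_gap: 0.643
gripper_force: 64.9
```

```bash
python3 -c "
from h import *
go(630,154,155,88.3)"
```

```text
t 28.15 tcp [625.2 154.1 184.8] yang 88.4 gap 0.643 gf 64.9 F [-0.4 -0.2 -1.7] -> shift [-4.9  0.1 29.8] turn 0.1
```

>>> {"fn": "send_rows", "kwargs": {"increments": [[0,0,15,0],[0,0,29,0],[4,0,33,0],[10,0,37,0],[23,0,42,0],[32,0,48,0],[40,0,54,0],[48,0,61,0]], "hand": 0.648}}

```text
time_s: 28.95
ee_pos: [578.3, 155.8, 126.5]
ee_rot: [[-1.0, 0.028, 0.001], [0.028, 1.0, 0.0], [-0.001, 0.0, -1.0]]
force: [-1.5, 1.4, 3.1]
finger_gap: 0.647
gripper_force: 34.0
```

```bash
python3 -c "
from h import *
tilt('scene','pics/s7.png')
go(545,156,44,88.3)"
```

```text
t 28.95 gf 33.95916938781738 F [-1.5  1.4  3.1] M [-0.001  0.095  0.056]
t 29.0 tcp [576.7 155.8 125.1] yang 88.4 gap 0.65 gf 33.9 F [-2.  -0.2 -0.1] -> shift [31.6 -0.7 81.1] turn 0.1
```

View pics/s7.png

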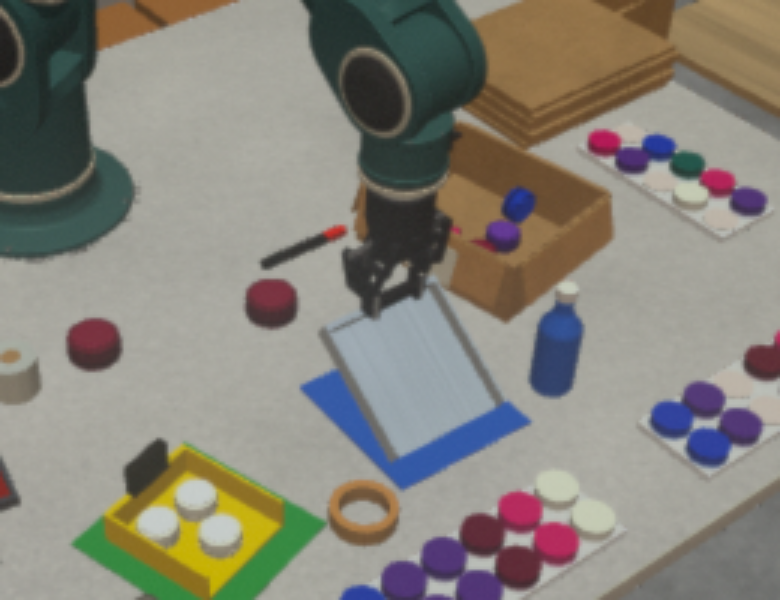

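The mouth edge rests on the blue mat at about (400,465), with the tray at about 32° and levelling as planned.

>>> {"fn": "send_rows", "kwargs": {"increments": [[12,0,12,0],[22,0,24,0],[32,0,38,0],[38,0,52,0],[38,0,65,0],[36,0,74,0],[34,0,81,0],[32,0,82,0]]}}

```text
time_s: 29.8
ee_pos: [547.3, 156.5, 44.3]
ee_rot: [[-1.0, 0.028, -0.0], [0.028, 1.0, 0.0], [0.0, 0.0, -1.0]]
force: [-8.5, 0.3, 22.5]
finger_gap: 0.65
gripper_force: 38.3
```

>>> {"fn": "send_rows", "kwargs": {"increments": [[0,0,0,0],[0,0,1,0],[0,0,1,0]]}}

```text
time_s: 30.1
ee_pos: [547.8, 156.5, 44.3]
ee_rot: [[-1.0, 0.028, 0.001], [0.028, 1.0, 0.001], [-0.001, 0.001, -1.0]]
force: [-6.1, -2.3, 19.2]
finger_gap: 0.647
gripper_force: 38.2
```

>>> {"fn": "send_rows", "kwargs": {"increments": [[0,0,0,0],[0,0,0,0],[0,0,0,0],[0,0,0,0]], "hand": 1}}

```text
time_s: 30.5
ee_pos: [546.8, 156.4, 43.1]
ee_rot: [[-1.0, 0.028, -0.0], [0.028, 1.0, -0.0], [0.0, -0.0, -1.0]]
force: [1.0, -0.6, -0.2]
finger_gap: 0.998
gripper_force: 0.0
```

>>> {"fn": "send_rows", "kwargs": {"increments": [[0,0,-40,0],[0,0,-90,0],[0,0,-140,0],[40,0,-150,0],[80,0,-150,0],[120,0,-150,0],[160,0,-150,0]]}}

```text
time_s: 31.2
ee_pos: [385.2, 160.8, 193.2]
ee_rot: [[-1.0, 0.028, 0.0], [0.028, 1.0, 0.0], [-0.0, 0.0, -1.0]]
force: [0.6, 0.3, 0.8]
finger_gap: 1.006
gripper_force: 0.0
```

```bash
python3 - <<'E'
from h import *
im,d=shot('top');P=cloud('top',d)
cv2.imwrite('pics/t8.png',cv2.resize(im,(800,600)))
for x in (570,600,640,680,700):
    M=(abs(P[...,0]-x)<8)&(abs(P[...,1]-153)<50)&(P[...,2]<50); print(x,np.median(P[M][:,2]).round(1),M.sum())
M=(P[...,2]>18)&(P[...,2]<35)&(P[...,0]>500)&(P[...,0]<740)&(P[...,1]>50)&(P[...,1]<260)
r=cv2.minAreaRect(P[M][:,:2].astype(np.float32));print('tray walls',r)
s=monitor.state();go(576,-179,54,-73)
E
```

```text
570 4.4 203
600 4.9 205
640 4.7 200
680 5.3 197
700 5.4 201
tray walls ((625.228515625, 152.71893310546875), (160.9080047607422, 170.6135711669922), 88.19792175292969)
t 31.25 tcp [380.  160.6 192.6] yang 88.5 gap 1.004 gf 0.0 F [ 0.6  0.9 -0.5] -> shift [-205.4 -334.2  138.1] turn 161.5
```

View pics/t8.png

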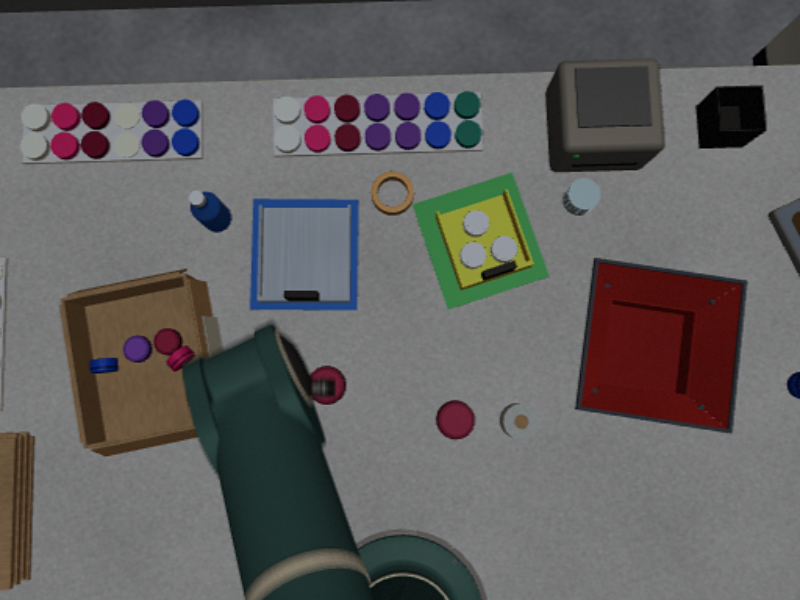

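The tray stands level on its blue mat at (304,255), and the four coloured pans lie in the carton at (100–180, 340–367). Now the tote.

>>> {"fn": "send_rows", "kwargs": {"increments": [[-26,-42,0,8],[-52,-84,0,16],[-78,-126,0,24],[-104,-168,0,32],[-130,-210,0,40],[-156,-252,0,48],[-180,-294,0,56],[-205,-334,0,64]]}}

```text
time_s: 32.05
ee_pos: [583.0, -180.7, 193.3]
ee_rot: [[-0.408, 0.913, 0.0], [0.913, 0.408, -0.0], [-0.0, 0.0, -1.0]]
force: [0.8, 0.5, 0.5]
finger_gap: 1.005
gripper_force: 0.0
```

>>> {"fn": "send_rows", "kwargs": {"increments": [[0,0,0,8],[0,0,0,16],[0,0,0,24],[0,0,0,32],[0,0,0,40],[0,0,0,48],[0,0,0,56],[0,0,0,64]]}}

```text
time_s: 32.85
ee_pos: [582.4, -178.6, 193.3]
ee_rot: [[0.642, 0.767, -0.0], [0.767, -0.642, -0.0], [-0.0, 0.0, -1.0]]
force: [-0.5, 0.5, -0.9]
finger_gap: 1.004
gripper_force: 0.0
```

>>> {"fn": "send_rows", "kwargs": {"increments": [[0,0,0,8],[0,0,0,16],[0,0,0,24],[0,0,0,32],[0,0,0,33],[0,0,0,33],[0,0,0,33]]}}

```text
time_s: 33.55
ee_pos: [582.3, -178.7, 193.3]
ee_rot: [[0.953, 0.302, -0.0], [0.302, -0.953, -0.0], [-0.0, 0.0, -1.0]]
force: [0.2, -0.2, 0.4]
finger_gap: 1.0
gripper_force: 0.0
```

```bash
python3 -c "
from h import *
go(576,-179,56,-73.1)"
```

```text
t 33.55 tcp [ 582.3 -178.7  193.3] yang -72.4 gap 1.0 gf 0.0 F [ 0.2 -0.2  0.4] -> shift [ -6.1  -1.6 137.3] turn 0.7
```

>>> {"fn": "send_rows", "kwargs": {"increments": [[-6,-2,40,0],[-6,-2,80,1],[-6,-2,120,1],[-6,-2,137,1],[-6,-2,137,1]]}}

```text
time_s: 34.05
ee_pos: [575.2, -178.5, 55.0]
ee_rot: [[0.959, 0.283, -0.003], [0.283, -0.959, 0.0], [-0.002, -0.001, -1.0]]
force: [-0.4, -0.1, 0.8]
finger_gap: 1.001
gripper_force: 0.0
```

>>> {"fn": "send_rows", "kwargs": {"increments": [[0,0,0,0],[0,0,0,0],[0,0,0,0],[0,0,0,0],[0,0,0,0]], "hand": 0}}

```text
time_s: 34.55
ee_pos: [577.0, -178.9, 58.3]
ee_rot: [[0.959, 0.283, 0.003], [0.283, -0.959, -0.0], [0.003, 0.001, -1.0]]
force: [-2.0, 1.2, 8.3]
finger_gap: 0.647
gripper_force: 62.2
```

>>> {"fn": "send_rows", "kwargs": {"increments": [[0,0,-2,0],[0,0,-4,0],[0,0,-6,0],[0,0,-8,0],[0,0,-10,0],[0,0,-10,0],[0,0,-10,0]]}}

```text
time_s: 35.25
ee_pos: [576.0, -178.5, 66.3]
ee_rot: [[0.959, 0.282, -0.0], [0.282, -0.959, -0.0], [-0.0, 0.0, -1.0]]
force: [-0.3, 0.2, -2.6]
finger_gap: 0.65
gripper_force: 63.6
```

```bash
python3 - <<'E'
from h import *
tilt(); go(576,-179,56,-73.1)
P0=cloud('scene',np.load('scene0d.npy'));P=cloud('scene',shot('scene')[1])
for f in (60,75,90,105,125):
    c=np.array([576,-179])+f*np.array([.956,.292]);o=[]
    for A in(P0,P):
        M=(np.hypot(A[...,0]-c[0],A[...,1]-c[1])<12)&(A[...,2]<60)&(A[...,2]>-5);o.append(np.median(A[M][:,2]).round(1))
    print(f,o)
E
```

```text
t 35.25 gf 63.59451770782471 F [-0.3  0.2 -2.6] M [-0.005  0.098 -0.002]
t 35.25 tcp [ 576.  -178.5   66.3] yang -73.6 gap 0.65 gf 63.6 F [-0.3  0.2 -2.6] -> shift [-0.1  0.4 10.3] turn -0.5
60 [np.float64(9.5), np.float64(16.4)]
75 [np.float64(7.2), np.float64(34.9)]
90 [np.float64(7.9), np.float64(36.7)]
105 [np.float64(6.9), np.float64(37.2)]
125 [np.float64(6.9), np.float64(16.1)]
```

>>> {"fn": "send_rows", "kwargs": {"increments": [[0,0,-5,0],[0,0,-15,0],[0,0,-30,0],[0,0,-45,0],[0,0,-60,0],[0,0,-75,0],[0,0,-90,0],[0,0,-105,0]]}}

```text
time_s: 36.1
ee_pos: [576.0, -178.5, 172.7]
ee_rot: [[0.959, 0.282, 0.0], [0.282, -0.959, -0.0], [0.0, 0.0, -1.0]]
force: [0.7, -0.3, -1.9]
finger_gap: 0.646
gripper_force: 63.8
```

>>> {"fn": "send_rows", "kwargs": {"increments": [[0,0,-14,0],[0,0,-28,0],[0,0,-40,0],[-4,2,-48,0],[-11,5,-53,0],[-21,10,-53,0],[-33,16,-53,0],[-45,22,-53,0]]}}

```text
time_s: 36.9
ee_pos: [537.7, -213.3, 223.9]
ee_rot: [[0.96, 0.282, -0.001], [0.282, -0.96, 0.0], [-0.001, -0.0, -1.0]]
force: [-0.6, 0.7, -2.9]
finger_gap: 0.644
gripper_force: 63.8
```

>>> {"fn": "send_rows", "kwargs": {"increments": [[-12,6,0,1],[-24,12,0,2],[-36,18,0,4],[-48,24,0,6],[-60,30,0,8],[-72,36,0,10],[-84,42,0,12],[-96,48,0,14]]}}

```text
time_s: 37.7
ee_pos: [459.7, -286.2, 224.4]
ee_rot: [[0.999, 0.039, 0.0], [0.039, -0.999, -0.0], [0.0, 0.0, -1.0]]
force: [-0.3, 0.4, -1.8]
finger_gap: 0.643
gripper_force: 63.8
```

```bash
python3 -c "
from h import *
tilt();go(329,-409,224,-100.2)"
```

```text
t 37.7 gf 63.75349402427673 F [-0.3  0.4 -1.8] M [ 0.007  0.096 -0.038]
t 37.7 tcp [ 459.7 -286.2  224.4] yang -87.8 gap 0.643 gf 63.8 F [-0.3  0.4 -1.8] -> shift [-135.3  117.6    0.4] turn 12.4
```

>>> {"fn": "send_rows", "kwargs": {"increments": [[-12,10,0,2],[-24,21,0,4],[-36,31,0,6],[-48,42,0,8],[-60,52,0,10],[-72,63,0,11],[-84,73,0,12],[-96,84,0,12]]}}

```text
time_s: 38.5
ee_pos: [367.1, -374.3, 224.3]
ee_rot: [[0.986, -0.168, -0.0], [-0.168, -0.986, -0.0], [0.0, 0.0, -1.0]]
force: [0.7, 0.7, -2.5]
finger_gap: 0.643
gripper_force: 63.8
```

>>> {"fn": "send_rows", "kwargs": {"increments": [[-8,6,0,0],[-15,12,0,0],[-21,16,0,0],[-26,20,0,0],[-29,22,0,0],[-30,23,0,0],[-30,23,0,0]]}}

```text
time_s: 39.2
ee_pos: [334.7, -391.1, 224.4]
ee_rot: [[0.986, -0.167, 0.0], [-0.167, -0.986, -0.0], [0.0, 0.0, -1.0]]
force: [-0.3, 1.1, -1.5]
finger_gap: 0.644
gripper_force: 63.8
```

```bash
python3 -c "
from h import *
tilt('scene','pics/s9.png');go(329,-409,224,-100.2)"
```

```text
t 39.2 gf 63.80447745323181 F [-0.3  1.1 -1.5] M [-0.003  0.071 -0.004]
t 39.25 tcp [ 334.9 -391.   224.3] yang -99.6 gap 0.645 gf 63.8 F [ 0.2 -0.3 -2.4] -> shift [-2.8 18.8  0.3] turn 0.6
```

View pics/s9.png

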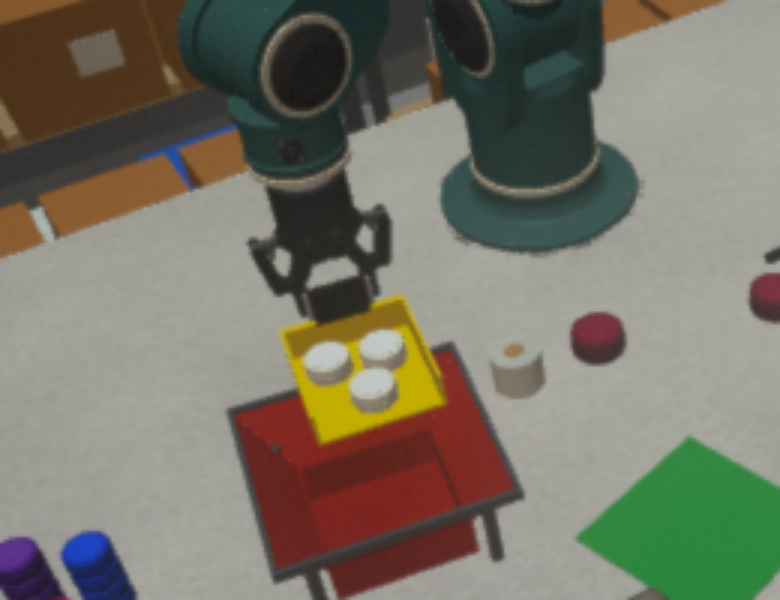

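The tote at (360,370) is level with its three blanks over the hopper's near side. Shifting 19 mm sideways to centre it, then loosening.

>>> {"fn": "send_rows", "kwargs": {"increments": [[-1,4,0,0],[-2,10,0,0],[-2,15,0,0],[-2,18,0,0],[-2,19,0,0],[-2,19,0,0],[-2,19,0,0]]}}

```text
time_s: 39.95
ee_pos: [329.5, -409.4, 224.3]
ee_rot: [[0.986, -0.167, -0.0], [-0.167, -0.986, 0.0], [-0.0, 0.0, -1.0]]
force: [-0.2, -0.0, -1.9]
finger_gap: 0.644
gripper_force: 63.8
```

>>> {"fn": "send_rows", "kwargs": {"increments": [[0,0,0,0],[0,0,0,0]], "hand": 0.65}}

```text
time_s: 40.15
ee_pos: [329.6, -409.4, 224.4]
ee_rot: [[0.986, -0.167, 0.0], [-0.167, -0.986, -0.0], [0.0, -0.0, -1.0]]
force: [-0.0, 0.6, -2.3]
finger_gap: 0.644
gripper_force: 63.8
```

>>> {"fn": "send_rows", "kwargs": {"increments": [[0,0,0,0],[0,0,0,0],[0,0,0,0]], "hand": 0.652}}

```text
time_s: 40.45
ee_pos: [329.5, -409.5, 224.4]
ee_rot: [[0.986, -0.167, 0.0], [-0.167, -0.986, -0.0], [0.0, 0.0, -1.0]]
force: [0.4, 0.5, -2.0]
finger_gap: 0.651
gripper_force: 17.0
```

>>> {"fn": "send_rows", "kwargs": {"increments": [[0,0,0,0],[0,0,0,0],[0,0,0,0]], "hand": 0.654}}

```text
time_s: 40.75
ee_pos: [329.5, -409.5, 224.4]
ee_rot: [[0.986, -0.167, 0.0], [-0.167, -0.986, -0.0], [0.0, 0.0, -1.0]]
force: [0.2, -0.2, -1.3]
finger_gap: 0.649
gripper_force: 6.4
```

>>> {"fn": "send_rows", "kwargs": {"increments": [[0,0,0,0],[0,0,0,0],[0,0,0,0]], "hand": 0}}

```text
time_s: 41.05
ee_pos: [329.6, -409.6, 224.4]
ee_rot: [[0.986, -0.167, 0.0], [-0.167, -0.986, -0.0], [0.0, 0.0, -1.0]]
force: [0.3, -0.2, -1.5]
finger_gap: 0.637
gripper_force: 64.6
```

```bash
python3 -c "
from h import *
tilt('scene','pics/s10.png')"
```

```text
t 41.05 gf 64.59662318229675 F [ 0.3 -0.2 -1.5] M [ 0.059 -0.008  0.031]
```

View pics/s10.png

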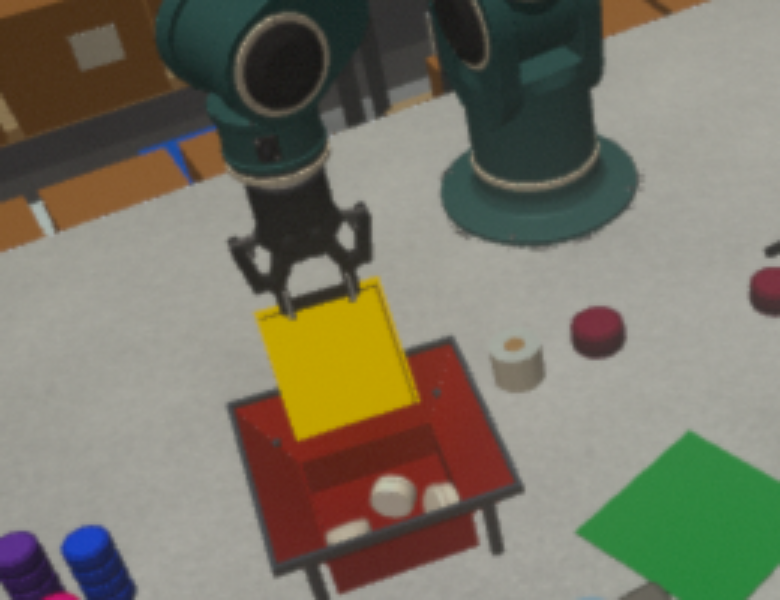

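The three blanks are in the hopper, at (347,532), (393,495) and (440,497), and the tote is empty. Lifting it out and returning.

>>> {"fn": "send_rows", "kwargs": {"increments": [[0,0,-20,0],[0,0,-50,0],[0,0,-70,0],[10,-20,-70,-4],[30,-50,-70,-8],[60,-80,-70,-12],[90,-110,-70,-18],[110,-125,-70,-26]]}}

```text
time_s: 41.9
ee_pos: [461.5, -301.8, 294.1]
ee_rot: [[0.957, 0.29, 0.0], [0.29, -0.957, 0.001], [0.0, -0.0, -1.0]]
force: [-0.1, 0.6, -1.9]
finger_gap: 0.642
gripper_force: 64.7
```

>>> {"fn": "send_rows", "kwargs": {"increments": [[0,0,0,0],[0,0,0,0]]}}

```text
time_s: 42.1
ee_pos: [458.7, -304.7, 294.3]
ee_rot: [[0.96, 0.282, -0.0], [0.282, -0.96, -0.0], [-0.0, 0.0, -1.0]]
force: [-1.7, -0.0, -1.9]
finger_gap: 0.645
gripper_force: 64.7
```

```bash
python3 - <<'E'
from h import *
im,d=shot('scene'); P=cloud('scene',d)
s=monitor.state(); p=s['ee_pos']; a=s['ee_rot'][:2,1]; f=np.array([-a[1],a[0]])
Q=P[d>0]; rel=(Q[:,:2]-p[:2]); X=rel@f; Y=rel@a; Z=Q[:,2]-p[2]-6
m=(abs(Y)<50)&(abs(Y)>35)&(X>-60)&(X<160)&(Z<-20)&(Z>-175)&(Q[:,2]>125)
pf=np.polyfit(X[m],Z[m],1); print(m.sum(),'slope',np.degrees(np.arctan(pf[0])),'Zmin',Z[m].min(),'X',X[m].min(),X[m].max())
go(576,-179,250,-73.1)
E
```

```text
285 slope -47.62402944771225 Zmin -174.81981797642996 X -51.9782708633162 85.92293576322666
t 42.15 tcp [ 458.2 -305.2  294.4] yang -73.7 gap 0.644 gf 64.7 F [-0.9 -0.3 -1.5] -> shift [148.5 -88.1  44.3] turn -0.6
```

```bash
python3 -c "
from h import *
go(657,-154,170,-73.1)"
```

```text
t 42.15 tcp [ 458.2 -305.2  294.4] yang -73.7 gap 0.644 gf 64.7 F [-0.9 -0.3 -1.5] -> shift [233.3 -89.4 124.3] turn -0.6
```

>>> {"fn": "send_rows", "kwargs": {"increments": [[38,-15,0,0],[76,-30,0,0],[114,-45,0,0],[152,-60,0,0],[190,-75,20,0],[232,-88,50,0],[232,-88,90,0],[232,-88,124,0]]}}

```text
time_s: 42.95
ee_pos: [656.5, -154.7, 168.1]
ee_rot: [[0.96, 0.281, -0.001], [0.281, -0.96, -0.001], [-0.001, 0.001, -1.0]]
force: [0.6, -0.5, -1.3]
finger_gap: 0.637
gripper_force: 64.7
```

>>> {"fn": "send_rows", "kwargs": {"increments": [[0,0,0,0],[0,0,0,0]]}}

```text
time_s: 43.15
ee_pos: [656.4, -156.0, 171.6]
ee_rot: [[0.96, 0.28, 0.0], [0.28, -0.96, -0.001], [-0.0, 0.001, -1.0]]
force: [0.9, -0.4, -0.7]
finger_gap: 0.641
gripper_force: 64.6
```

```bash
python3 -c "
from h import *
go(657,-154,136,-73.1)"
```

```text
t 43.15 tcp [ 656.4 -156.   171.6] yang -73.7 gap 0.641 gf 64.6 F [ 0.9 -0.4 -0.7] -> shift [ 1.2 -1.8 35.6] turn -0.6
```

>>> {"fn": "send_rows", "kwargs": {"increments": [[0,-2,18,0],[0,-2,34,0],[-8,-2,38,0],[-18,-2,43,0],[-30,-2,49,0],[-42,-2,56,0],[-54,-2,65,0],[-64,-2,75,0]], "hand": 0.648}}

```text
time_s: 43.95
ee_pos: [594.3, -171.4, 95.5]
ee_rot: [[0.959, 0.282, 0.001], [0.282, -0.959, -0.0], [0.001, 0.001, -1.0]]
force: [-1.7, -0.8, 2.7]
finger_gap: 0.65
gripper_force: 34.7
```

```bash
python3 -c "
from h import *
tilt('scene','pics/s11.png')
go(576,-179,57,-73.1)"
```

```text
t 43.95 gf 34.726974964141846 F [-1.7 -0.8  2.7] M [-0.119  0.03   0.042]
t 44.0 tcp [ 592.3 -171.7   93.7] yang -73.7 gap 0.649 gf 34.5 F [-1.8 -2.4 -1.6] -> shift [-17.7   2.5  36.7] turn -0.6
```

View pics/s11.png

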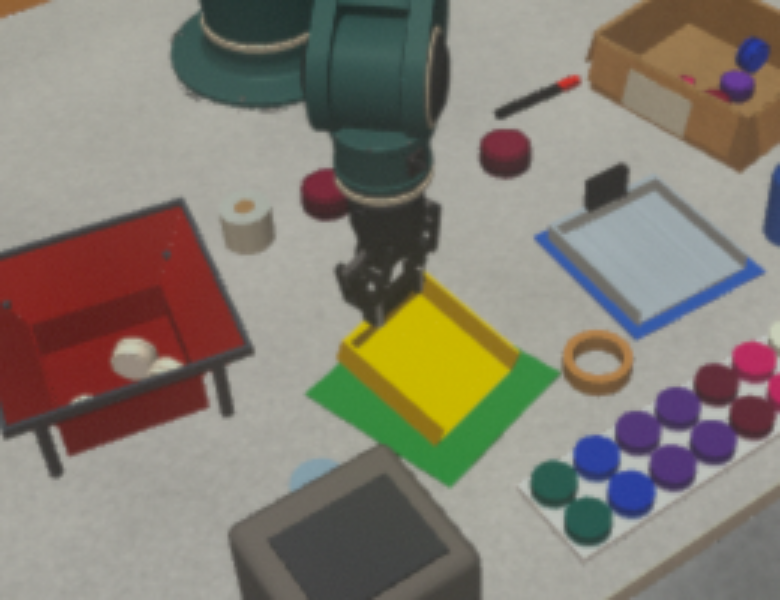

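The tote at (430,360) is levelling, with its mouth edge on the green mat. Finishing the set-down.

>>> {"fn": "send_rows", "kwargs": {"increments": [[-12,1,8,0],[-20,2,17,0],[-24,2,26,0],[-24,2,33,0],[-21,2,37,0],[-19,2,37,0],[-18,2,37,0],[-18,2,37,0]]}}

```text
time_s: 44.8
ee_pos: [578.2, -177.6, 58.1]
ee_rot: [[0.959, 0.283, -0.0], [0.283, -0.959, -0.0], [-0.0, 0.0, -1.0]]
force: [-0.2, -1.3, -1.0]
finger_gap: 0.65
gripper_force: 34.7
```

>>> {"fn": "send_rows", "kwargs": {"increments": [[0,0,0,0],[0,0,0,0],[0,0,0,0],[0,0,0,0]], "hand": 1}}

```text
time_s: 45.2
ee_pos: [577.9, -177.9, 58.4]
ee_rot: [[0.959, 0.282, 0.0], [0.282, -0.959, -0.0], [0.0, 0.0, -1.0]]
force: [1.3, 0.2, 0.3]
finger_gap: 1.002
gripper_force: 0.0
```

>>> {"fn": "send_rows", "kwargs": {"increments": [[0,0,-40,0],[0,0,-90,0],[0,0,-140,0],[-40,0,-150,0],[-80,0,-150,0],[-120,0,-150,0],[-160,0,-150,0],[-160,0,-150,0]]}}

```text
time_s: 46.0
ee_pos: [420.3, -224.4, 208.4]
ee_rot: [[0.961, 0.278, 0.0], [0.278, -0.961, 0.002], [0.001, -0.002, -1.0]]
force: [1.9, 0.8, -0.2]
finger_gap: 1.0
gripper_force: 0.0
```

```bash
python3 - <<'E'
from h import *
im,d=shot('top');P=cloud('top',d);hsv=cv2.cvtColor(im,cv2.COLOR_BGR2HSV)
cv2.imwrite('pics/t12.png',cv2.resize(im,(800,600)))
for nm,c0,a,L,w in(('tray',(545,156),-1.7,(30,80,130,155),50),('tote',(576,-179),17,(25,60,90,120),45)):
    f=np.array([np.cos(np.radians(a)),np.sin(np.radians(a))]);r=P[...,:2]-np.array(c0);X=r@f;Y=r@np.array([-f[1],f[0]])
    print(nm,[float(np.median(P[...,2][(abs(X-x)<8)&(abs(Y)<w)]).round(1)) for x in L])
M=cv2.morphologyEx(cv2.inRange(hsv,(24,150,60),(33,255,255)),cv2.MORPH_OPEN,np.ones((3,3)))
v,u=np.nonzero(M);W=np.array([world('top',x,y,20)[:2] for x,y in zip(u,v)],np.float32);print('tote',cv2.minAreaRect(W))
go(576,-179,57,-73.1)
E
```

```text
tray [4.8, 4.7, 5.2, 4.8]
tote [5.0, 5.1, 4.8, 4.8]
tote ((637.0109252929688, -162.52371215820312), (134.92626953125, 130.97914123535156), 16.41815185546875)
t 46.05 tcp [ 422.9 -223.4  208.6] yang -73.8 gap 1.004 gf 0.0 F [ 0.1  0.3 -0.5] -> shift [159.2   0.4 151.9] turn -0.7
```

View pics/t12.png

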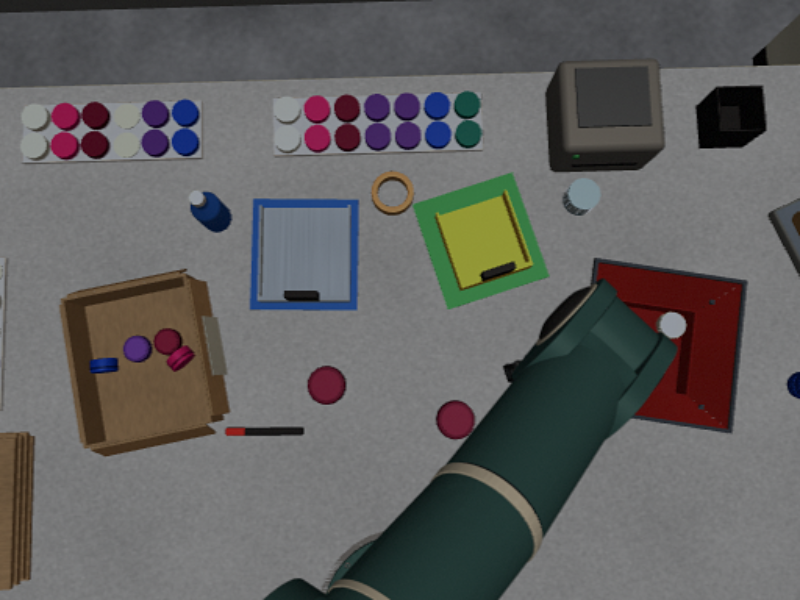

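The tray at (304,255) and the tote at (485,240) are level and empty on their mats. The coloured pans are in the carton. One blank shows in the hopper at (672,325), and the arm hides the other two, which I saw inside earlier. Handing in.

```bash
python3 -c "
from h import *
print(workorder.sign_off())"
```

```text
the job is handed in; nothing more can be done
None
```

I handed in the job at about 46 s on the robot's clock: all four coloured pans are in the carton, all three white blanks are in the hopper, and the empty tray and tote stand level on their own mats; hand-in returned no verdict, and in the last picture the arm hid two of the blanks, which I had seen in the hopper just before.

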